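Load the carrier tray and hold its lock plunger open

ROBOT

A 7-joint arm with a two-finger parallel gripper is mounted at the origin on a cart in front of the work surface, level with it; the furniture and walls round the work are solid. World frame = base frame: x ahead of the robot, y to its left, z up, the work surface at z = 0. Lengths are in m, angles in rad, forces in N, time in s.
With the tool pointing down it reaches from about 0.4 to 0.875 m from the base axis. Payload 19.3 kg.
Tool frame: the origin (TCP) lies at the very end of the fingers, on their centre line; the grasp point (between the pads) lies 19 mm behind it; x points along the fingers, y is the direction in which the jaws open and shut, and the axes are right-handed (so a half turn about x gives the same grasp; the last joint's range is limited). The gripper opens to 85 mm and grips with 20 to 120 N. Pads are 22 mm wide; open, the fingers measure 114 mm over their backs; the gripper's body (76 mm by 85 mm) begins 54 mm behind the grasp point. The pads swing forward as they close: fully open they stand 13 mm farther back than shut.
Start: joints at [1.201, 0.521, -0.036, 1.599, 0.021, 1.021, -0.113], TCP at [0.185, -0.597, 0.231] pointing down, gripper open.
Joint ranges: [-2.91, 2.91], [-0.3, 2.13], [-1.5, 1.42], [0.17, 2.43], [-1.26, 4.41], [0.16, 1.93], [-2.52, 2.52]. Speed limits (rad/s): [1.89, 1.89, 2.39, 2.39, 3.01, 3.01, 3.01].

INTERFACE

Orientations are given as [roll, pitch, yaw] about the fixed x, y, z axes, in that order (R = Rz(yaw) Ry(pitch) Rx(roll)).
In Python, from workcell import bot, grab_frame, job_done gives the robot as it stands.
- The arm moves only by the shell command python3 -m pendant 'ROWS' [OPENING] [FORCE]. ROWS is JSON, a list of rows, each a list of 4 numbers: the shift along the tool's x, y, z in mm, then the turn about the tool's x in degrees. A call has 1 to 12 rows; each row shifts and turns the commanded pose from where the row before left it, along the tool's axes as they then stand; what a row does not reach is not made up. A row lasts 1/8 s, in which the tool goes at most 62.5 mm and 10.7 degrees, less where a joint would pass 70% of its speed; a pose out of reach is approached as far as the arm can. A call is refused whole if a number of a shift passes 62.5 or a number of a turn 10.7, either way. A call with a gripper value outside its range is refused whole. OPENING is the opening, from -1 (shut) to 1 (fully open), set as the call begins (- or left out, the last holds). The fingers move at their own pace and stop on an object; FORCE is the grip in N (left out, the last holds). Time passes only in rows, so rows that do not move let the fingers close. It gives the time, the measured TCP pose, the force and the opening at its end, in the units of the state.
- bot.observe(): the state, without advancing time (a new reading comes with each control period).
- grab_frame(name): name is "scene" or "top" or "wrist"; returns a dict with "img" (420x560x3 uint8, red, green, blue), "fovy" (degrees; the focal length in pixels is half the picture's height over the tangent of half this angle, whatever the lens; pixels are square), "cx", "cy" (the principal point, pixels), "k1" (the pictures are not rectified: a ray, as slopes to the right and down, at radius r is drawn at 1 + k1 r^2 times it, then the intrinsics apply), "R" (3x3) and "t" (3): a world point X has camera coordinates R X + t. Camera axes: x right, y down, z forward; pixel columns grow to the right and rows downward; lengths in m; the calibration is good to about 2 mm. A picture is of the moment at which its call begins. There is no depth.
- job_done(): hands the job in, once; it reports no verdict.
The state is a dict: "clock": time; "qpos": joint angles; "qd": joint speeds; "joint_efforts": joint torques, N m; "position": TCP position; "tool_rot": TCP orientation; "force": force on the tool from outside, world axes, zero at the start; "moment": the same for the moment, N m; "grip_width": finger opening in m.
Only numpy, scipy, OpenCV 4.12 (cv2) and the standard library are available. Lean on these libraries where they do the work, as an engineer would, in place of code of your own. Each camera call takes 0.05 s, during which the arm holds its last target.

TASK

Pack the solder spool, the low jar and the slim jar upright side by side in one row into the open tray, flat on its floor, while the tray stays locked in its cradle. Then pull the sprung plunger knob at the end of the cradle fully back, so that its pin is clear of the hole in the tray, and finish while holding it there (do not let go), with the tray left sitting in the cradle ready for a colleague to draw out. Leave the other things on the table where they are.

Things in the scene. Friction and masses are not known exactly. Their poses are not given: they have to be found in the camera images.
- spool: reel of solder standing on its flange: diameter 49 mm, height 39 mm, 0.22 kg; origin at the centre of its underside, z up. To be packed. Take it by the flange rims, across its diameter.
- low_jar: low squat screw jar, wider than tall: diameter 38 mm, height 31 mm; origin at the centre of its underside, z up. To be packed.
- slim_jar: slim small screw jar, taller than wide: diameter 32 mm, height 41 mm; origin at the centre of its underside, z up. To be packed.
- tray: open grey tray, loose, locked in the cradle by the pin; origin at the centre of its underside, 8 mm above the table; x across, y along, z up. Inside 53 (x) by 128 (y) mm, floor 4 mm thick, long walls 4 mm thick and 16 mm high, end walls 8 mm thick and 36 mm high. The three things fit in one row along y, any order, 9 mm to spare in all; hold them with the fingers closing along x, above the long walls.
- cradle: metal cradle fixed to the table, carries the tray; origin on the table under its centre, same axes as the tray. Base 86 (x) by 167 (y) by 8 mm; at each end a cheek 46 mm wide, 48 mm high, outer face at y = +-83.5 mm; a stop 22 mm high along the tray's +x side. Its -y end carries the plunger, whose pin sits in an 11 mm hole in the tray's end wall.
- plunger (a joint): travel of the lock plunger in m: 0 = seated, its pin 6 mm inside the tray's hole; 0.014 = fully back against its stop. It slides level along the cradle's -y, away from the cradle; a spring draws it in with 6 N when seated, rising to 10 N fully back.
- knob_center (a point): centre of the plunger's black ribbed knob, 33 mm above the table, 120.5 mm from the cradle's centre along its -y when seated; moves with the knob; axes as the cradle. Cylinder of diameter 24 mm, 26 mm long along y, free all round; only a thinner barrel (16 mm) lies in the 24 mm between it and the cheek. Pinch it from above, fingers closing along x.
- tall_jar: bystander: tall white jar, diameter 42 mm, height 89 mm, behind the cradle; origin under its centre. Leave it.
- tape_ring: bystander: flat roll of black tape, diameter 73 mm, height 19 mm; origin under its centre. Leave it.
- braid_reel: bystander: flat reel of braid, diameter 42 mm, height 12 mm; origin under its centre. Leave it.
- hex_bar: bystander: hex key lying near the table's front edge, 33 x 95 x 8 mm, long along its y; origin under its centre. Leave it.
Not all that is in view belongs to the job. Several things look just like the slim_jar: the one meant starts farthest to the robot's left.

How it is judged:
By the outcome, as a careful person would: the job done as asked, in the order asked, and still so for the second after the job is handed in, while the arm keeps its last pose, push and grip.
It also fails if it takes over 70 s, if anything falls off the work surface, if the arm or the gripper's body presses on something with over 40 N, if the wrist force passes 120 N, or if a joint passes its speed limit or range.

## Working session

There is one attempt and no reset: what is moved stays moved. The work goes in short steps, Python scripts to look and compute and a shell command to move; the robot and the scene stay as the last step left them, time stands still between calls to the robot, and variables do not carry over. Pictures are saved under pics/ and viewed, and the job is handed in when it is done.

```bash
mkdir -p pics; ls; python3 - <<'E'
from workcell import bot, grab_frame
import cv2,json
import numpy as np
for n in ["scene","top","wrist"]:
    f=grab_frame(n); cv2.imwrite(f"pics/{n}0.png",f["img"][:,:,::-1])
    print(n,{k:(np.round(v,4).tolist() if k!="img" else 0) for k,v in f.items()})
print(bot.observe())
E
```

```text
pics
scene {'img': 0, 'fovy': 55.5748, 'cx': 278.2017, 'cy': 213.6496, 'k1': -0.1093, 'R': [[-0.7026, -0.7115, -0.011], [-0.3663, 0.3748, -0.8517], [0.6101, -0.5944, -0.5239]], 't': [0.3607, 0.2974, 0.7399]}
top {'img': 0, 'fovy': 49.0508, 'cx': 286.1094, 'cy': 207.3744, 'k1': -0.0009, 'R': [[0.0106, -0.9998, 0.0166], [-0.9991, -0.0113, -0.0414], [0.0416, -0.0161, -0.999]], 't': [-0.0978, 0.5717, 1.5128]}
wrist {'img': 0, 'fovy': 66.2171, 'cx': 283.3516, 'cy': 210.5047, 'k1': -0.0634, 'R': [[0.2953, -0.9554, -0.001], [-0.9175, -0.2839, 0.2786], [-0.2665, -0.0814, -0.9604]], 't': [-0.6244, -0.0357, 0.3792]}
{'clock': 0.15, 'qpos': array([ 1.20081079,  0.52186575, -0.03630226,  1.59985214,  0.02118841,
        1.02106081, -0.11277862]), 'qd': array([-4.79752292e-05, -2.30319309e-03, -1.60889290e-03, -1.37149570e-03,
       -1.46668529e-03, -1.91797822e-03,  5.27667160e-04]), 'joint_efforts': array([ 1.26248782e-03, -9.27390218e+01,  1.98039539e+00, -3.70051146e+01,
        1.78469665e-02,  6.41832099e-03, -1.73621220e-04]), 'position': array([ 0.18446722, -0.59691708,  0.23087421]), 'tool_rot': array([-1.50332484,  1.56999472,  1.93803408]), 'force': array([-0.09830606,  0.09198516, -1.16503273]), 'moment': array([ 0.05277712, -0.05496943, -0.00279883]), 'grip_width': 0.08534351502741136}
```

View pics/scene0.png

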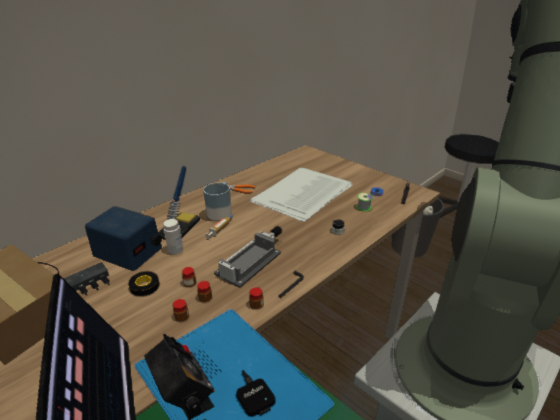

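View pics/top0.png

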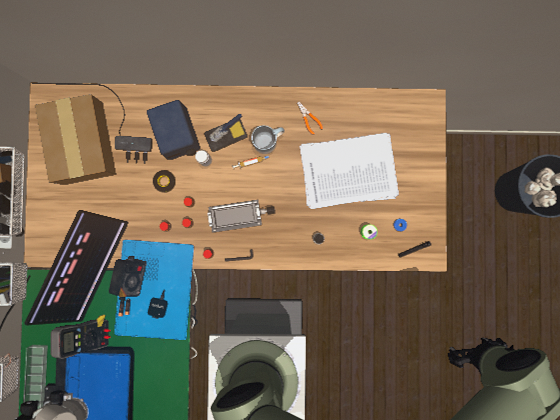

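View pics/wrist0.png

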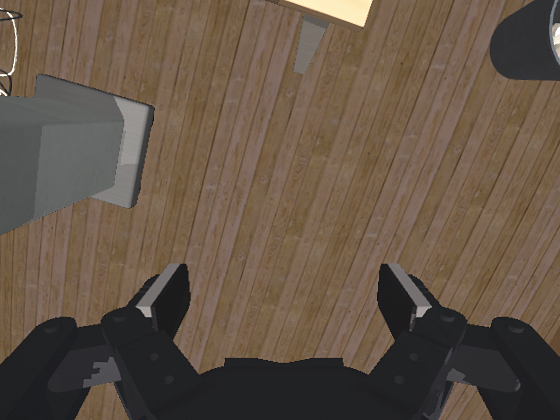

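```bash
cat > h.py <<'E'
import numpy as np, cv2
from workcell import bot, grab_frame
def K(f):
    h,w=f["img"].shape[:2]; F=h/2/np.tan(np.radians(f["fovy"])/2); return F
def p2w(f,u,v,z):
    F=K(f); d=np.array([(u-f["cx"])/F,(v-f["cy"])/F]); s=d.copy()
    for _ in range(30): s=d/(1+f["k1"]*(s@s))
    R=np.array(f["R"]); t=np.array(f["t"])
    c=-R.T@t; r=R.T@np.array([s[0],s[1],1.]); return c+r*(z-c[2])/r[2]
def w2p(f,X):
    c=np.array(f["R"])@np.array(X)+np.array(f["t"]); s=c[:2]/c[2]; s=s*(1+f["k1"]*(s@s)); return s*K(f)+[f["cx"],f["cy"]]
def crop(f,u0,u1,v0,v1,k,name):
    im=cv2.resize(f["img"][v0:v1,u0:u1,::-1],None,fx=k,fy=k,interpolation=cv2.INTER_CUBIC); cv2.imwrite("pics/"+name,im)
E
python3 - <<'E'
from h import *
f=grab_frame("top"); crop(f,140,300,180,280,5,"t1.png"); crop(f,290,440,190,270,5,"t2.png")
f=grab_frame("scene"); crop(f,130,330,210,360,4,"s1.png")
E
```

```text
(no output)
```

View pics/t1.png

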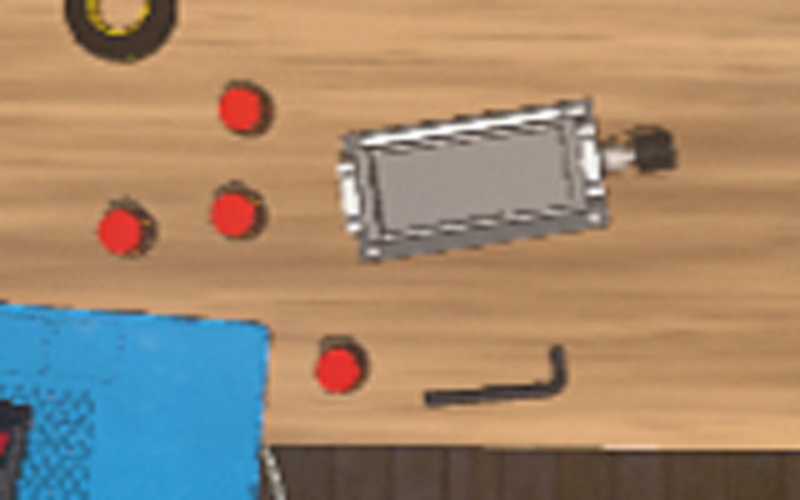

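View pics/t2.png

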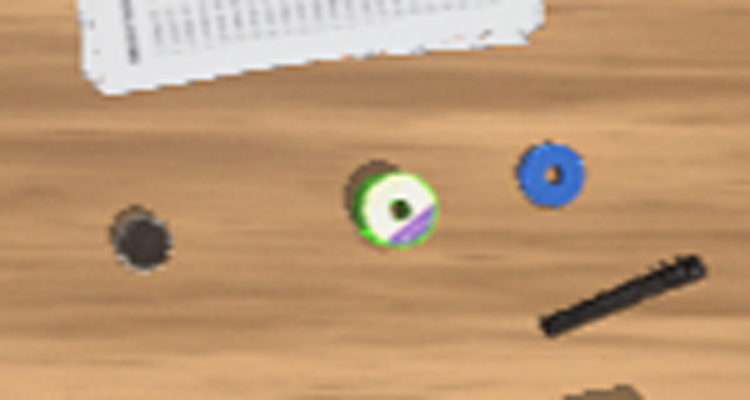

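View pics/s1.png

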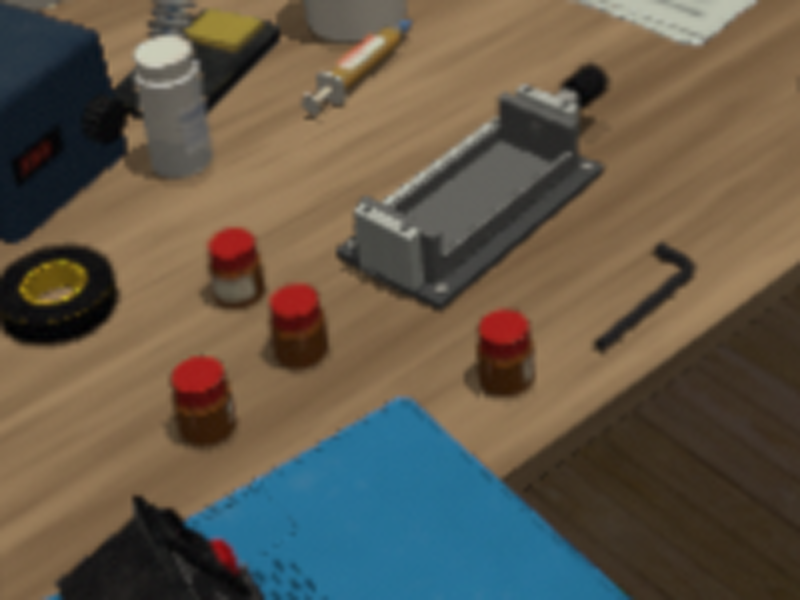

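```bash
python3 - <<'E'
from h import *
f=grab_frame("top")
np.set_printoptions(precision=4,suppress=True)
def q(c,o,z):return p2w(f,o[0]+(c[0]+.5)/5-.5,o[1]+(c[1]+.5)/5-.5,z)
A=(140,180);B=(290,190)
print("slim",q((121,231),A,.041)); 
for n,c,z in [("r2",(237,214),.041),("r3",(242,109),.041),("r4",(338,370),.041)]: print(n,q(c,A,z))
print("spool",q((400,209),B,.039)); print("low",q((144,244),B,.031)); print("braid",q((551,174),B,.012))
cs=[q(c,A,.008) for c in [(343,133),(590,98),(608,225),(363,262)]]
print("cradle",np.array(cs),np.mean(cs,0)); 
print("knob",q((655,148),A,.043)); print("tape",q((122,8),A,.019))
print("cheek mid", q((349,190),A,.048),q((593,158),A,.048))
E
```

```text
slim [0.5075 0.3037 0.041 ]
r2 [0.5193 0.2292 0.041 ]
r3 [0.5874 0.2273 0.041 ]
r4 [0.4193 0.1622 0.041 ]
spool [ 0.4964 -0.3642  0.039 ]
low [ 0.4717 -0.1979  0.031 ]
braid [ 0.5204 -0.4702  0.012 ]
cradle [[ 0.5739  0.1667  0.008 ]
 [ 0.5991  0.0034  0.008 ]
 [ 0.5149 -0.0096  0.008 ]
 [ 0.4887  0.152   0.008 ]] [0.5441 0.0781 0.008 ]
knob [ 0.565  -0.0408  0.043 ]
tape [0.6542 0.3117 0.019 ]
cheek mid [0.5355 0.1561 0.048 ] [ 0.5579 -0.0009  0.048 ]
```

```bash
cat >> h.py <<'E'
from scipy.spatial.transform import Rotation as Ro
YAW=np.radians(8.9)
def st():
    s=bot.observe(); R=Ro.from_euler("xyz",s["tool_rot"]).as_matrix(); return s,s["position"],R
def rel(X,close=YAW):
    s,p,R=st(); d=np.array(X)-p
    y=R[:,1]; a=np.arctan2(y[1],y[0])
    # turn about tool x (down): positive = clockwise from above
    turn=-((close-a+np.pi/2)%np.pi-np.pi/2)
    print("t",round(s["clock"],2),"pos",np.round(p,4),"tool d mm",np.round(R.T@d*1000,1),"turn deg",round(np.degrees(turn),1),"width",round(s["grip_width"],4),"F",np.round(s["force"],1),"q7",round(s["qpos"][6],2))
    Rt=R@Ro.from_euler("x",turn).as_matrix()
    print(" after turn, tool d mm",np.round(Rt.T@d*1000,1)); print(" tool axes world\n",np.round(R,3))
E
python3 - <<'E'
from h import *
rel([.496,-.364,.15])
E
```

```text
t 0.3 pos [ 0.1845 -0.597   0.2311] tool d mm [  81.1 -130.6 -366.4] turn deg -81.7 width 0.0855 F [ 0.  -0.2 -0.6] q7 -0.11
 after turn, tool d mm [  81.1  343.8 -182. ]
 tool axes world
 [[-0.     0.295 -0.955]
 [ 0.    -0.955 -0.295]
 [-1.    -0.     0.   ]]
```

```bash
python3 -m pendant '[[0,0,0,-10.2],[0,0,0,-10.2],[0,0,0,-10.2],[0,0,0,-10.2],[0,0,0,-10.2],[0,0,0,-10.2],[0,0,0,-10.2],[0,0,0,-10.2]]' 1 && python3 -m pendant '[[4,34,-18,0],[4,34,-18,0],[4,34,-18,0],[4,34,-18,0],[4,34,-18,0],[4,34,-18,0],[4,34,-18,0],[4,34,-18,0],[4,34,-18,0],[4,34,-18,0],[0,0,0,0]]'; python3 - <<'E'
from h import *
rel([.496,-.364,.15])
f=grab_frame("wrist");  cv2.imwrite("pics/w1.png",f["img"][:,:,::-1])
print(w2p(f,[.4964,-.3642,.039]),w2p(f,[.4964,-.3642,.0]))
E
```

```text
clock: 1.3
position: [0.1845, -0.5971, 0.2312]
tool_rot: [-2.654, 1.571, 2.217]
force: [-0.2, -0.1, -0.0]
grip_width: 0.0856
clock: 2.68
position: [0.4954, -0.3647, 0.1909]
tool_rot: [2.532, 1.569, 1.118]
force: [0.2, -0.1, -1.1]
grip_width: 0.0852
t 2.67 pos [ 0.4954 -0.3647  0.1909] tool d mm [40.9  0.7 -0.5] turn deg 0.1 width 0.0852 F [ 0.2 -0.1 -1.1] q7 0.47
 after turn, tool d mm [40.9  0.7 -0.5]
 tool axes world
 [[ 0.001  0.988  0.157]
 [ 0.001  0.157 -0.988]
 [-1.     0.001 -0.001]]
[283.66330152 195.55010222] [283.59413722 186.96264502]
```

View pics/w1.png

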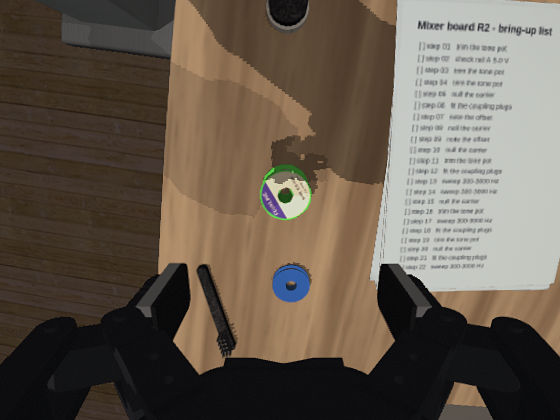

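```bash
python3 - <<'E'
from h import *
f=grab_frame("wrist"); crop(f,230,340,140,240,7,"w1c.png")
print(p2w(f,286,195,.039))
E
```

```text
[ 0.49683069 -0.36518408  0.039     ]
```

View pics/w1c.png

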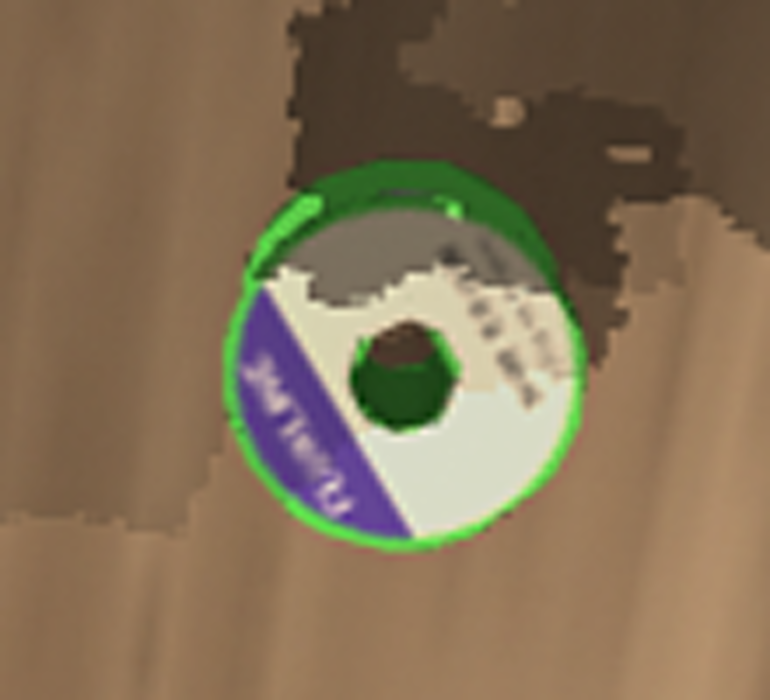

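```bash
python3 -m pendant '[[40,2,-1,0],[40,0,0,0],[40,0,0,0],[30,0,0,0],[15,0,0,0],[8,0,0,0],[0,0,0,0]]' && python3 -m pendant '[[0,0,0,0],[0,0,0,0],[0,0,0,0],[0,0,0,0],[0,0,0,0],[0,0,0,0]]' -1 40; python3 - <<'E'
from h import *
rel([.496,-.364,.15])
f=grab_frame("wrist");  cv2.imwrite("pics/w2.png",f["img"][:,:,::-1])
E
```

```text
clock: 3.65
position: [0.4949, -0.3664, 0.0187]
tool_rot: [0.482, 1.57, -0.936]
force: [0.4, 0.1, 0.3]
grip_width: 0.0854
clock: 4.4
position: [0.4955, -0.3664, 0.0194]
tool_rot: [0.796, 1.569, -0.622]
force: [-1.4, 1.8, 10.2]
grip_width: 0.0476
t 4.4 pos [ 0.4955 -0.3664  0.0194] tool d mm [-130.6    1.    -2.1] turn deg -0.1 width 0.0476 F [-1.4  1.8 10.2] q7 0.37
 after turn, tool d mm [-130.6    1.    -2.1]
 tool axes world
 [[ 0.001  0.988  0.152]
 [-0.001  0.152 -0.988]
 [-1.     0.001  0.001]]
```

View pics/w2.png

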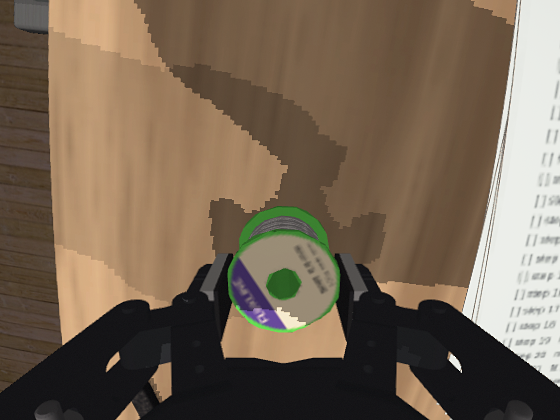

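```bash
python3 - <<'E'
from h import *
f=grab_frame("wrist"); crop(f,190,370,220,360,4,"w2c.png")
for uv in [(284.5,283),(285,286)]:print(p2w(f,*uv,.039))
s,p,R=st(); print(p, w2p(f,[*p[:2],.039]))
f=grab_frame("top"); crop(f,310,410,190,270,7,"t3.png")
f=grab_frame("scene"); crop(f,300,420,140,240,6,"s3.png")
E
```

```text
[ 0.49614772 -0.36320068  0.039     ]
[ 0.49658146 -0.36459481  0.039     ]
[ 0.49548852 -0.36632111  0.0193697 ] [281.87199126 289.17821118]
```

View pics/w2c.png

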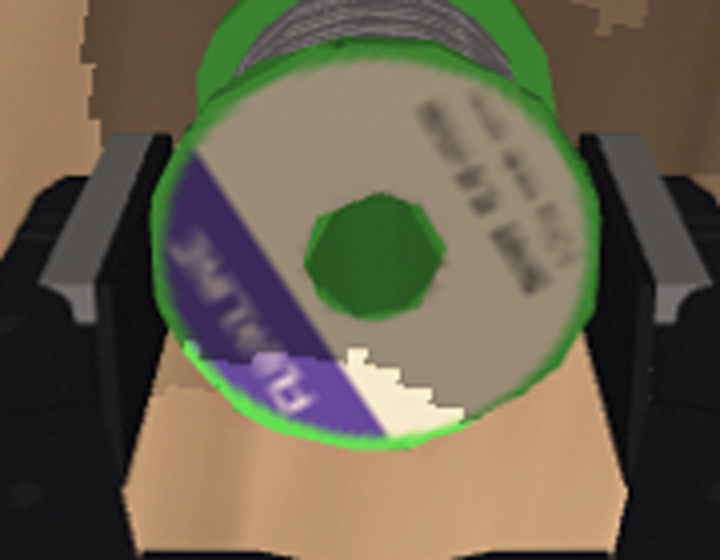

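View pics/s3.png

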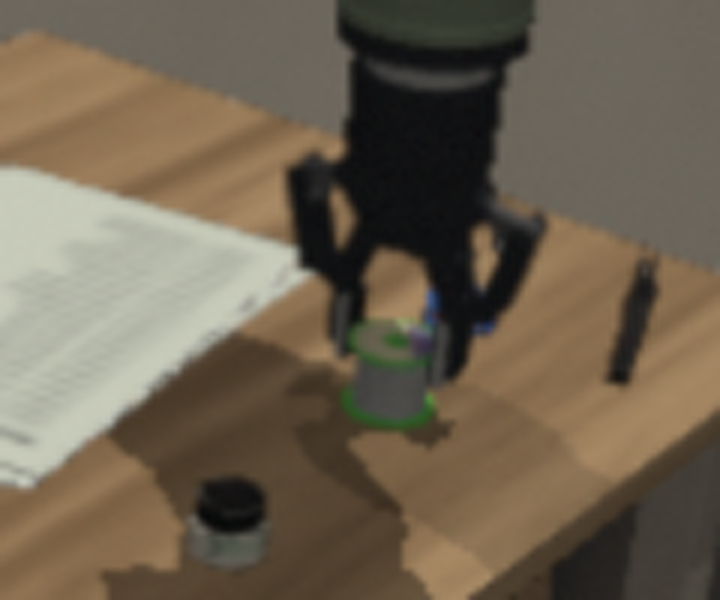

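```bash
python3 -m pendant '[[-20,0,0,0],[-40,0,0,0],[-40,6,-15,0],[-30,11,-40,0],[0,14,-48,0],[0,14,-48,0],[0,14,-48,0],[0,14,-48,0],[0,14,-48,0],[0,14,-48,0],[0,14,-45,0],[0,0,0,0]]' && python3 -m pendant '[[0,0,0,0],[0,0,0,0]]'; python3 - <<'E'
from h import *
rel([.5499,.0385,.15])
f=grab_frame("wrist");  cv2.imwrite("pics/w3.png",f["img"][:,:,::-1])
E
```

```text
clock: 6.1
position: [0.5496, 0.0391, 0.1496]
tool_rot: [2.306, 1.569, 0.894]
force: [0.2, -0.8, -2.3]
grip_width: 0.0475
clock: 6.35
position: [0.5493, 0.0336, 0.1487]
tool_rot: [0.078, 1.57, -1.341]
force: [0.4, 0.1, -2.0]
grip_width: 0.0475
t 6.35 pos [0.5493 0.0336 0.1487] tool d mm [-1.3  1.3 -4.7] turn deg -0.2 width 0.0475 F [ 0.4  0.1 -2. ] q7 -0.3
 after turn, tool d mm [-1.3  1.3 -4.7]
 tool axes world
 [[ 0.     0.989  0.151]
 [-0.001  0.151 -0.989]
 [-1.     0.     0.001]]
```

View pics/w3.png

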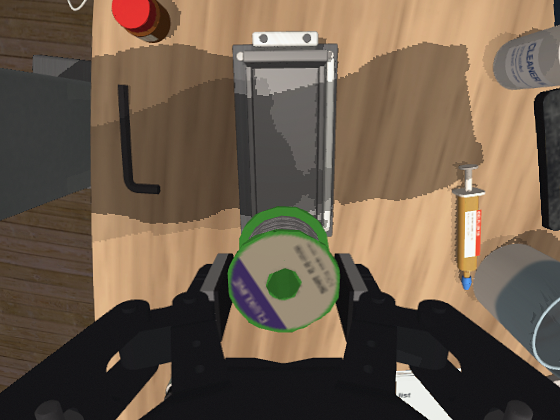

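```bash
python3 - <<'E'
from h import *
f=grab_frame("wrist"); crop(f,220,350,20,120,6,"w3c.png")
print(st()[1])
E
```

```text
[0.54938543 0.03386635 0.14851492]
```

View pics/w3c.png

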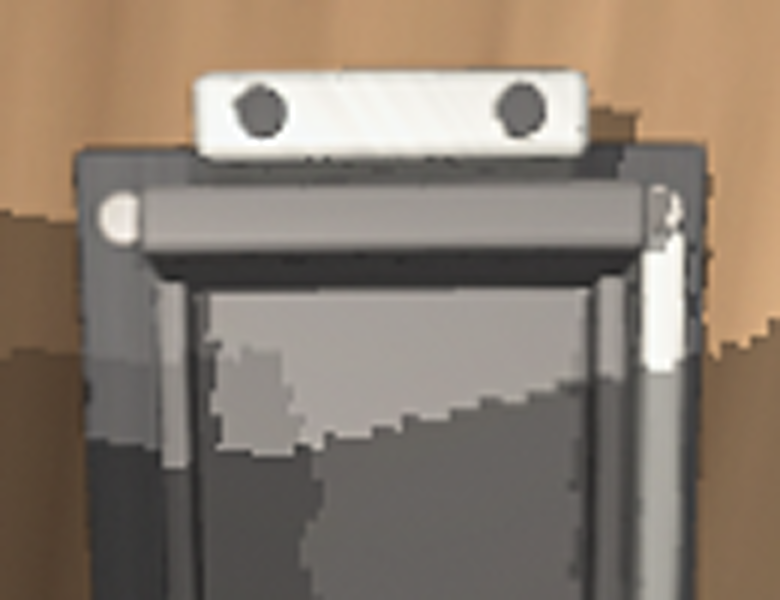

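```bash
cat >> h.py <<'E'
from scipy.optimize import least_squares
def fit(f,obs,x0=(.544,.078,np.radians(8.9)),dcam=False):
    def r(p):
        c,s=np.cos(p[2]),np.sin(p[2]); o=[]
        for (u,v),(x,y,z) in obs:
            q=w2p(f,[p[0]+c*x-s*y,p[1]+s*x+c*y,z])
            o+= [q[0]-u if u is not None else 0, q[1]-v if v is not None else 0]
        return np.array(o)
    s=least_squares(r,x0,loss="soft_l1"); return s.x,r(s.x).reshape(-1,2)
E
python3 - <<'E'
from h import *
np.set_printoptions(precision=4,suppress=True)
f=grab_frame("wrist")
m=.001
def c(u,v): return (220+(u+.5)/6-.5,20+(v+.5)/6-.5)
for H in (.044,.048):
  obs=[(c(140,183),(-.0305,.072,H)),(c(643,183),(.0305,.072,H)),(c(645,248),(.0305,.064,H)),(c(143,250),(-.0305,.064,H)),
  (c(195,72),(-.023,.0835,.048)),(c(588,72),(.023,.0835,.048)),(c(78,148),(-.043,.0835,.008)),(c(707,146),(.043,.0835,.008))]
  p,r=fit(f,obs); print(H,p[:2],np.degrees(p[2])); print(r)
E
```

```text
0.044 [0.5445 0.0794] 8.823032560840595
[[-0.8872  0.0546]
 [ 1.287  -0.1298]
 [ 0.6495  0.976 ]
 [-1.0548  0.8272]
 [-0.3923 -0.4304]
 [ 0.8118 -0.5709]
 [-0.8869 -0.1663]
 [ 0.4566 -0.0649]]
0.048 [0.5445 0.079 ] 8.830791351944434
[[-1.598  -0.5997]
 [ 2.0227 -0.7994]
 [ 1.3767  0.5092]
 [-1.7536  0.3756]
 [-0.4022  0.068 ]
 [ 0.7828 -0.0824]
 [-0.8899  0.2598]
 [ 0.427   0.3454]]
```

```bash
python3 - <<'E'
from h import *
np.set_printoptions(precision=4,suppress=True)
f=grab_frame("wrist"); crop(f,200,360,220,340,5,"w3d.png")
s,p,R=st(); z=p[2]+.0196
# rim fit: green ellipse
hsv=cv2.cvtColor(f["img"],cv2.COLOR_RGB2HSV)
for uv in [(284.3,283.5)]:
    X=p2w(f,*uv,z); print(p,X,R.T@(X-p)*1000)
# predicted rim for the spool top with centre X
for a in (0,90,180,270):
    print(a,w2p(f,X+.0245*np.array([np.cos(np.radians(a+8.8)),np.sin(np.radians(a+8.8)),0])))
E
```

```text
[0.5494 0.0343 0.1484] [0.55   0.0369 0.168 ] [-19.6003   1.0326  -2.5037]
0 [341.4309 283.2569]
90 [284.2485 229.5239]
180 [227.1665 283.4477]
270 [284.3433 331.6968]
```

View pics/w3d.png

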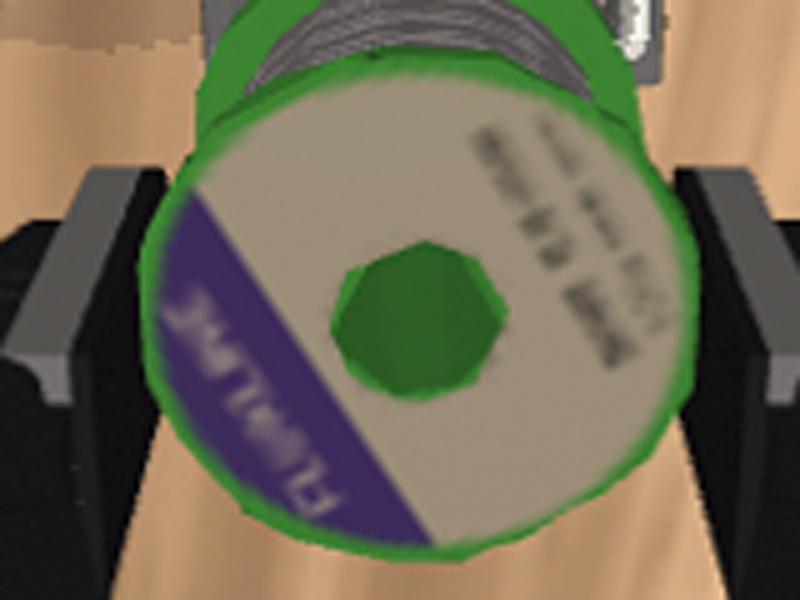

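```bash
python3 -m pendant '[[20,1,-5.5,0],[30,0,0,0],[20,0,0,0],[9,0,0,0],[0,0,0,0],[0,0,0,0]]'; python3 - <<'E'
from h import *
rel([.5499,.0385,.15])
f=grab_frame("wrist");  cv2.imwrite("pics/w4.png",f["img"][:,:,::-1])
f=grab_frame("scene"); crop(f,200,300,200,290,7,"s4.png")
f=grab_frame("top"); crop(f,190,300,180,250,7,"t4.png")
E
```

```text
clock: 7.3
position: [0.55, 0.0405, 0.0701]
tool_rot: [1.54, 1.57, 0.122]
force: [0.0, 0.4, -1.3]
grip_width: 0.0474
t 7.3 pos [0.55   0.0405 0.0701] tool d mm [-79.9  -0.3   2. ] turn deg -0.1 width 0.0474 F [ 0.   0.4 -1.3] q7 -0.38
 after turn, tool d mm [-79.9  -0.3   2. ]
 tool axes world
 [[ 0.001  0.988  0.152]
 [ 0.     0.152 -0.988]
 [-1.     0.001  0.   ]]
```

View pics/w4.png

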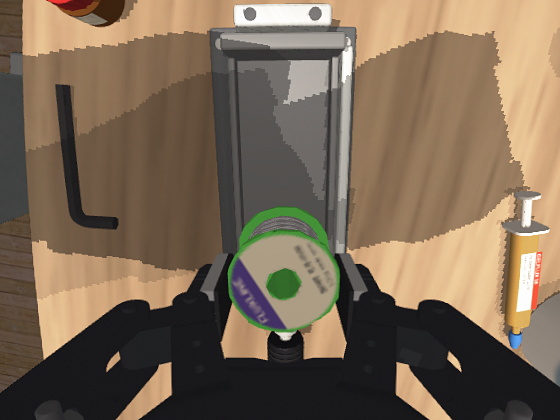

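View pics/s4.png

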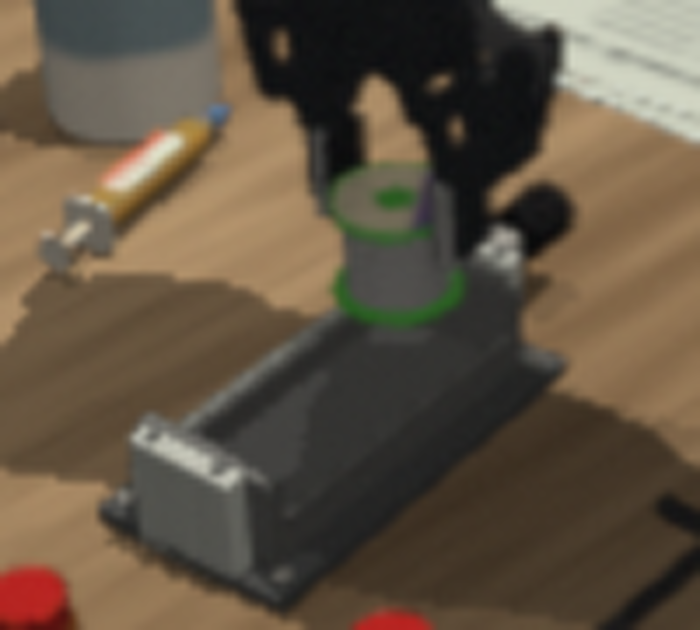

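```bash
python3 - <<'E'
from h import *
f=grab_frame("wrist"); crop(f,200,370,0,130,4.7,"w4c.png"); crop(f,200,370,200,345,4.6,"w4d.png")
E
```

```text
(no output)
```

View pics/w4c.png

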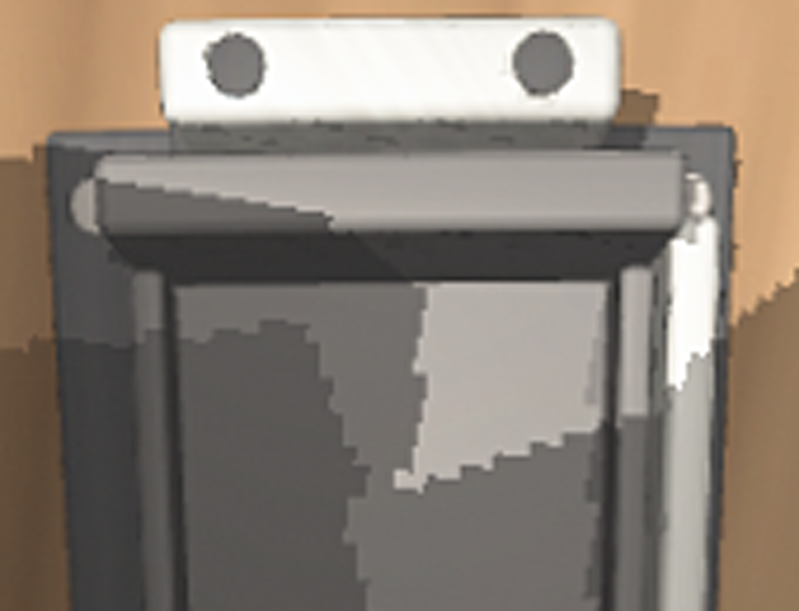

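View pics/w4d.png

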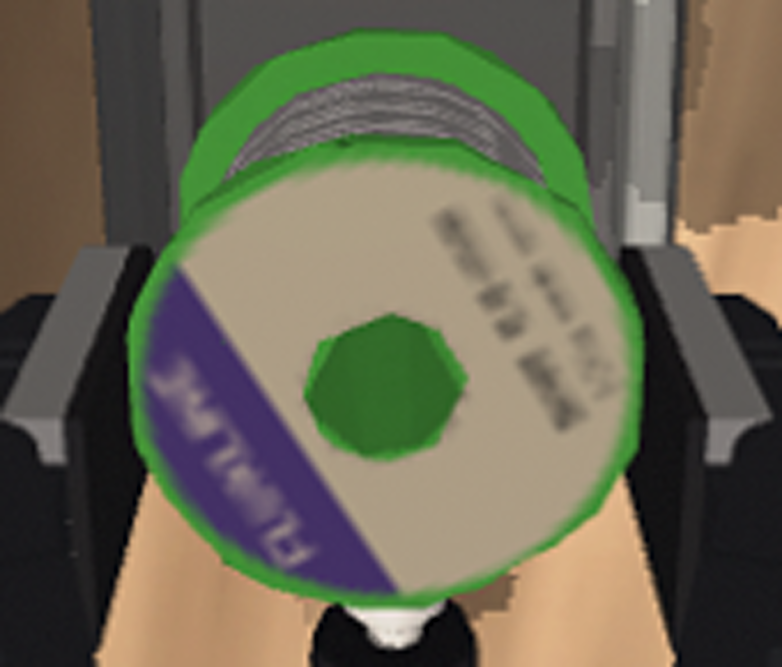

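```bash
python3 - <<'E'
from h import *
np.set_printoptions(precision=4,suppress=True)
f=grab_frame("wrist")
def c(u,v): return (200+(u+.5)/4.7-.5,(v+.5)/4.7-.5)
H=.044
obs=[(c(97,155),(-.0305,.072,H)),(c(684,152),(.0305,.072,H)),(c(684,229),(.0305,.064,H)),(c(102,235),(-.0305,.064,H)),
  (c(162,18),(-.023,.0835,.048)),(c(618,18),(.023,.0835,.048)),(c(48,135),(-.043,.0835,.008)),(c(733,127),(.043,.0835,.008))]
p,r=fit(f,obs); print(p[:2],np.degrees(p[2])); print(r)
s,P,R=st(); z=P[2]+.0196
def d(u,v): return (200+(u+.5)/4.6-.5,200+(v+.5)/4.6-.5)
L=p2w(f,*d(129,350),z);Rr=p2w(f,*d(643,350),z);T=p2w(f,*d(386,135),z);B=p2w(f,*d(386,605),z)
print(np.linalg.norm(L-Rr),np.linalg.norm(T-B)); X=np.array([*( (L+Rr)/2)]); 
M=(T+B)/2; Rz=lambda v:np.array([[np.cos(p[2]),np.sin(p[2])],[-np.sin(p[2]),np.cos(p[2])]])@(v[:2]-p[:2])
print("cradle-frame mm: LR mid",Rz(X)*1000,"TB mid",Rz(M)*1000,"TCP",Rz(P)*1000,P)
E
```

```text
[0.5448 0.0792] 9.155109798568558
[[-1.0283  0.1175]
 [ 1.3808 -0.1511]
 [ 0.8304  1.207 ]
 [-1.3081  0.8237]
 [-1.4057  0.0997]
 [ 1.6006 -0.6177]
 [-1.164  -0.8398]
 [ 1.3133 -0.1974]]
0.04755135575233507 0.048962159316745184
cradle-frame mm: LR mid [ -0.4363 -32.671 ] TB mid [ -0.4631 -36.0545] TCP [ -1.2756 -38.9726] [0.5498 0.0405 0.0697]
```

```bash
python3 -m pendant '[[0,0.4,1.5,0],[10,0,0,0],[10,0,0,0],[8,0,0,0],[6,0,0,0],[2,0,0,0],[0,0,0,0]]'; python3 - <<'E'
from h import *
rel([.5499,.0385,.031])
f=grab_frame("wrist");  cv2.imwrite("pics/w5.png",f["img"][:,:,::-1])
f=grab_frame("scene"); crop(f,200,300,200,290,7,"s5.png")
E
```

```text
clock: 8.43
position: [0.5502, 0.0391, 0.0333]
tool_rot: [-2.467, 1.571, 2.398]
force: [-0.2, -0.2, -1.9]
grip_width: 0.0473
t 8.43 pos [0.5502 0.0391 0.0333] tool d mm [ 2.3 -0.4  0.6] turn deg -0.1 width 0.0473 F [-0.2 -0.2 -1.9] q7 -0.4
 after turn, tool d mm [ 2.3 -0.4  0.6]
 tool axes world
 [[-0.     0.988  0.153]
 [ 0.     0.153 -0.988]
 [-1.    -0.    -0.   ]]
```

View pics/w5.png

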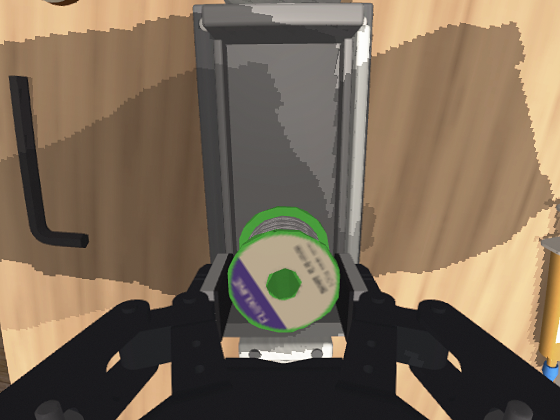

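View pics/s5.png

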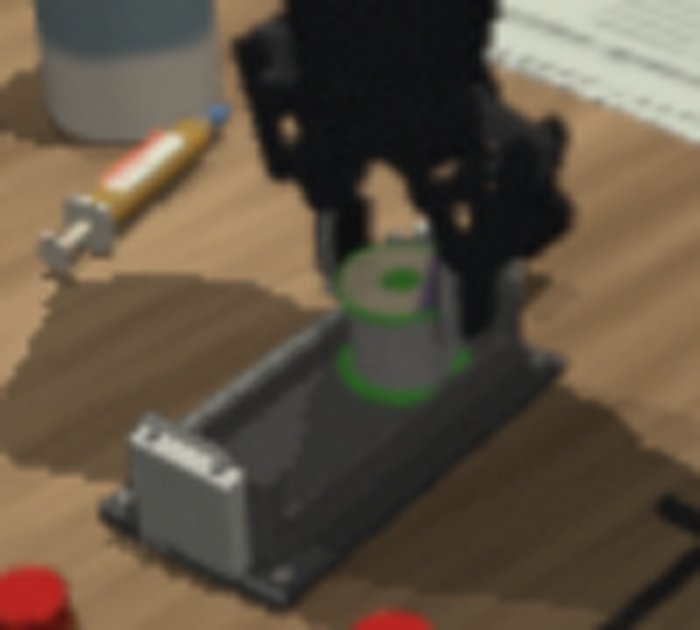

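```bash
python3 -m pendant '[[1.5,0,0,0],[1,0,0,0],[0,0,0,0]]' && python3 -m pendant '[[0,0,0,0],[0,0,0,0],[0,0,0,0],[0,0,0,0]]' 0.7 && python3 -m pendant '[[-20,0,0,0],[-40,0,0,0],[-40,0,0,0],[-10,0,0,0],[0,0,0,0]]'; python3 - <<'E'
from h import *
rel([.4717,-.1979,.12])
f=grab_frame("wrist");  cv2.imwrite("pics/w6.png",f["img"][:,:,::-1])
f=grab_frame("scene"); crop(f,200,300,200,290,7,"s6.png")
E
```

```text
clock: 8.9
position: [0.5503, 0.0391, 0.0313]
tool_rot: [0.967, 1.57, -0.451]
force: [-2.9, 0.8, 10.0]
grip_width: 0.0477
clock: 9.4
position: [0.5502, 0.0391, 0.0308]
tool_rot: [2.883, 1.571, 1.465]
force: [-0.5, 0.6, -0.3]
grip_width: 0.0727
clock: 10.02
position: [0.5503, 0.0389, 0.1409]
tool_rot: [1.273, 1.57, -0.145]
force: [0.5, -0.2, -0.2]
grip_width: 0.0727
t 10.03 pos [0.5503 0.0389 0.1409] tool d mm [  20.9 -113.8  222.1] turn deg -0.1 width 0.0727 F [ 0.5 -0.2 -0.2] q7 -0.32
 after turn, tool d mm [  20.9 -114.3  221.8]
 tool axes world
 [[ 0.001  0.988  0.152]
 [-0.     0.152 -0.988]
 [-1.     0.001  0.   ]]
```

View pics/w6.png

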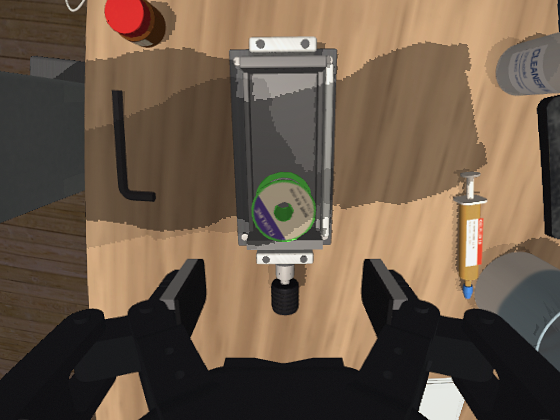

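View pics/s6.png

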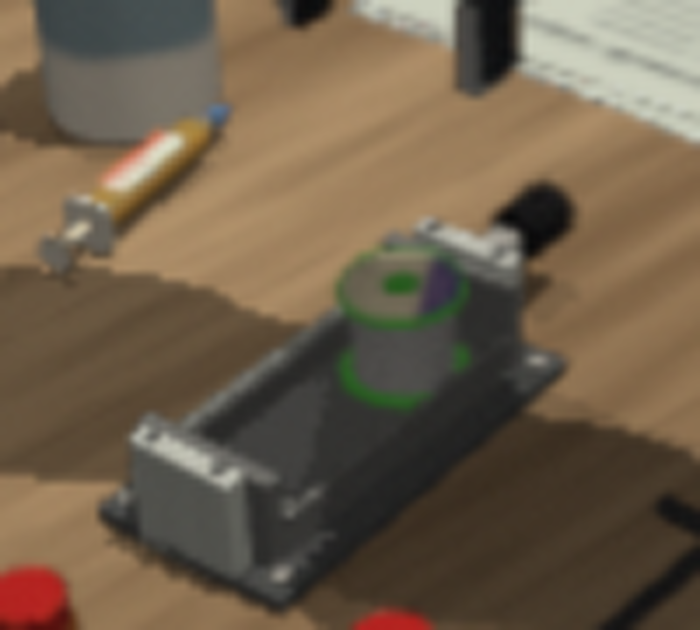

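```bash
python3 - <<'E'
from h import *
f=grab_frame("wrist"); crop(f,215,350,25,135,5.4,"w6a.png"); crop(f,215,350,160,325,3.6*1,"w6b.png")
E
```

```text
(no output)
```

View pics/w6a.png

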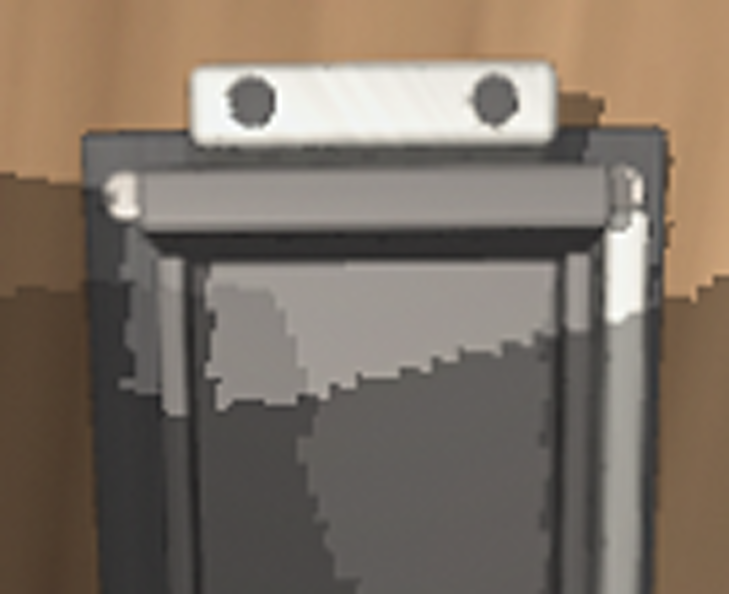

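View pics/w6b.png

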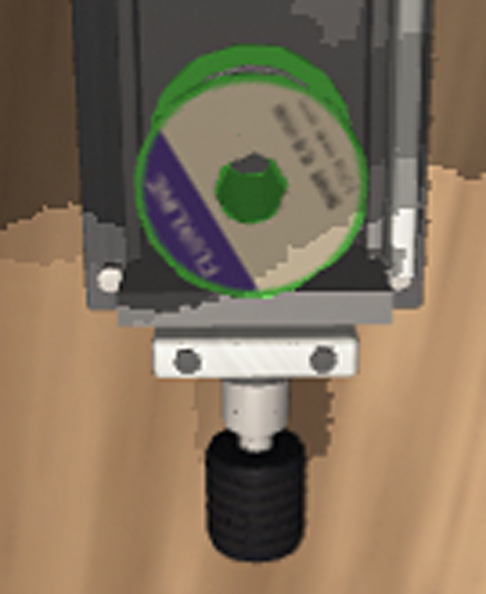

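```bash
python3 - <<'E'
from h import *
np.set_printoptions(precision=4,suppress=True)
f=grab_frame("wrist")
def a(u,v): return (215+(u+.5)/5.4-.5,25+(v+.5)/5.4-.5)
def b(u,v): return (215+(u+.5)/3.6-.5,160+(v+.5)/3.6-.5)
H=.044
obs=[(a(139,171),(-.0305,.072,H)),(a(607,167),(.0305,.072,H)),(a(607,230),(.0305,.064,H)),(a(141,233),(-.0305,.064,H)),
  (a(190,65),(-.023,.0835,.048)),(a(556,62),(.023,.0835,.048)),(a(83,130),(-.043,.0835,.008)),(a(665,127),(.043,.0835,.008)),
  (b(155,377),(-.023,-.0835,.048)),(b(358,374),(.023,-.0835,.048)),(b(120,325),(-.0305,-.072,H)),(b(391,321),(.0305,-.072,H)),(b(118,293),(-.0305,-.064,H)),(b(392,291),(.0305,-.064,H))]
p,r=fit(f,obs); print(p[:2],np.degrees(p[2])); print(r)
cf=lambda v:np.array([[np.cos(p[2]),np.sin(p[2])],[-np.sin(p[2]),np.cos(p[2])]])@(v[:2]-p[:2])*1000
L,Rr,T,B=[p2w(f,*b(*q),.051) for q in [(138,192),(367,180),(253,79),(256,295)]]
print("spool",cf((L+Rr)/2),cf((T+B)/2),np.linalg.norm(L-Rr),np.linalg.norm(T-B))
print("knob edges", cf(p2w(f,*b(206,500),.033)),cf(p2w(f,*b(304,495),.033)),cf(p2w(f,*b(256,561),.033)))
E
```

```text
[0.5449 0.0795] 9.343502347821728
[[-0.8932 -0.5443]
 [ 1.3335 -0.7495]
 [ 1.0997 -0.0974]
 [-0.8108  0.2747]
 [-0.5724 -0.5076]
 [ 0.6674 -0.6997]
 [-0.8408  0.2595]
 [ 0.6633 -0.3567]
 [-0.7631  1.3257]
 [ 0.396   1.6772]
 [-0.479   0.5649]
 [ 0.4061  1.0253]
 [-0.3492  0.1416]
 [ 0.3969  0.0327]]
spool [ -0.3875 -37.5264] [  0.0687 -38.3807] 0.047725667587517284 0.0468967252976622
knob edges [ -12.402  -122.7101] [  11.5581 -121.5332] [  -0.3035 -140.1954]
```

```bash
python3 -m pendant '[[-10,-14,28,0],[-10,-20,39,0],[-10,-20,39,0],[0,-20,39,0],[0,-20,39,0],[0,-20,38,0],[0,0,0,0],[0,0,0,0]]'; python3 - <<'E'
from h import *
rel([.4717,-.1979,.12])
f=grab_frame("wrist");  cv2.imwrite("pics/w7.png",f["img"][:,:,::-1]); print(w2p(f,[.4717,-.1979,.031]))
E
```

```text
clock: 11.22
position: [0.4714, -0.1971, 0.1703]
tool_rot: [-2.68, 1.57, 2.186]
force: [-0.2, 0.9, 0.2]
grip_width: 0.0725
t 11.22 pos [ 0.4714 -0.1971  0.1703] tool d mm [50.3  0.2  0.9] turn deg -0.1 width 0.0725 F [-0.2  0.9  0.2] q7 0.18
 after turn, tool d mm [50.3  0.2  0.9]
 tool axes world
 [[-0.001  0.988  0.153]
 [ 0.001  0.153 -0.988]
 [-1.    -0.    -0.001]]
[282.84633962 200.00165425]
```

View pics/w7.png

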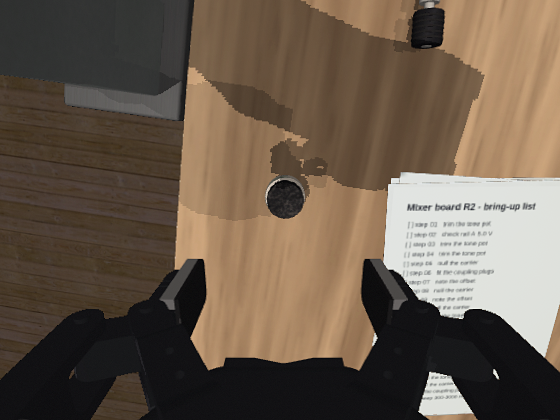

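```bash
python3 - <<'E'
from h import *
f=grab_frame("wrist"); X=p2w(f,285.5,198.5,.031); print(X); rel([X[0],X[1],.012]); crop(f,240,330,150,240,6,"w7c.png")
E
```

```text
[ 0.47410266 -0.19578474  0.031     ]
t 11.32 pos [ 0.4717 -0.1966  0.1705] tool d mm [158.5   2.5  -0.3] turn deg -0.0 width 0.0727 F [-0.3  0.7 -0.2] q7 0.19
 after turn, tool d mm [158.5   2.5  -0.3]
 tool axes world
 [[-0.     0.988  0.154]
 [ 0.001  0.154 -0.988]
 [-1.    -0.    -0.001]]
```

View pics/w7c.png

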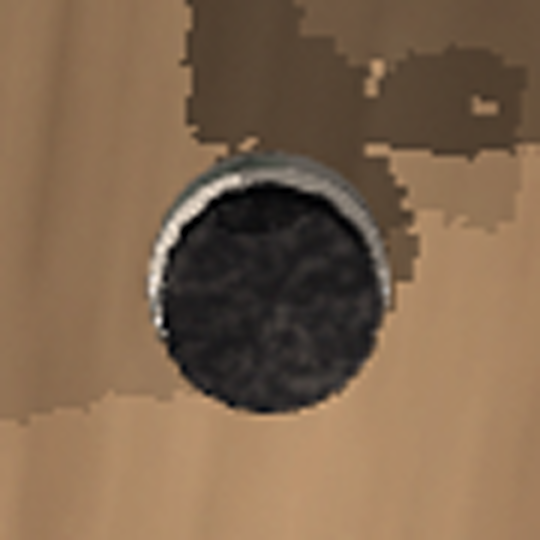

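```bash
python3 -m pendant '[[30,2,0,0],[45,0,0,0],[45,0,0,0],[25,0,0,0],[12,0,0,0],[0,0,0,0],[0,0,0,0]]' && python3 -m pendant '[[0,0,0,0],[0,0,0,0],[0,0,0,0],[0,0,0,0],[0,0,0,0],[0,0,0,0]]' -1 40; python3 - <<'E'
from h import *
rel([.4717,-.1979,.12])
f=grab_frame("wrist");  cv2.imwrite("pics/w8.png",f["img"][:,:,::-1])
f=grab_frame("scene"); crop(f,290,390,170,260,7,"s8.png")
E
```

```text
clock: 12.2
position: [0.474, -0.1974, 0.0147]
tool_rot: [1.118, 1.569, -0.299]
force: [-0.1, -0.2, -0.1]
grip_width: 0.0727
clock: 12.95
position: [0.4737, -0.1976, 0.0146]
tool_rot: [0.818, 1.57, -0.599]
force: [-3.5, 1.3, 12.8]
grip_width: 0.0368
t 12.95 pos [ 0.4737 -0.1976  0.0146] tool d mm [-1.054e+02 -1.900e+00  1.000e-01] turn deg -0.1 width 0.0368 F [-3.5  1.3 12.8] q7 0.03
 after turn, tool d mm [-1.054e+02 -1.900e+00  1.000e-01]
 tool axes world
 [[ 0.001  0.988  0.152]
 [-0.001  0.152 -0.988]
 [-1.     0.001  0.001]]
```

View pics/w8.png

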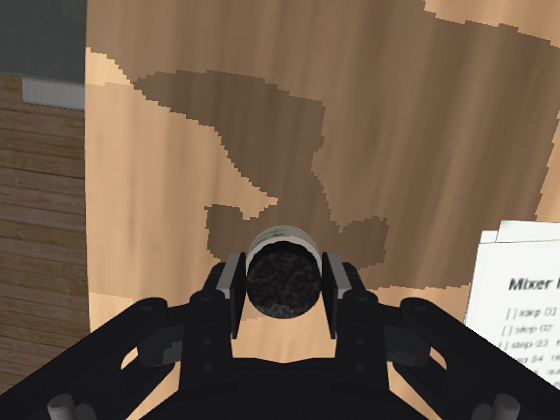

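View pics/s8.png

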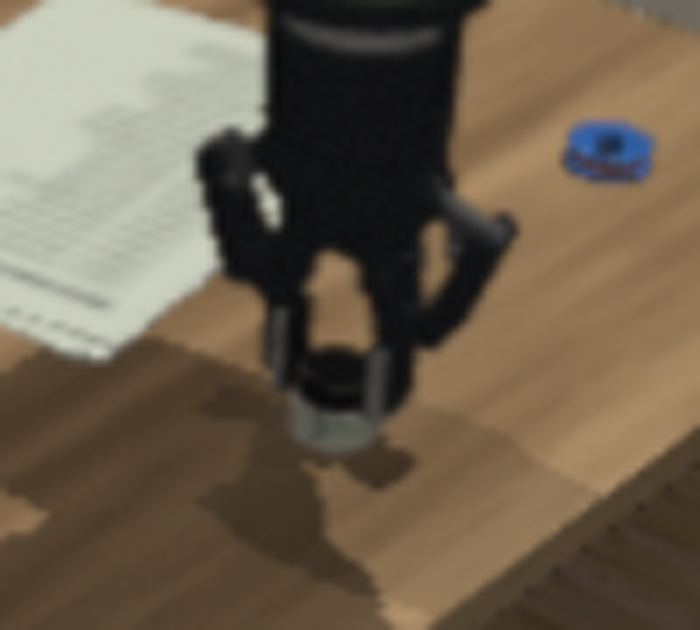

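```bash
python3 - <<'E'
from h import *
f=grab_frame("wrist"); crop(f,220,350,215,335,5.4,"w8c.png")
s,p,R=st()
X=p2w(f,284,279.5,.031); print(X,R.T@(X-p)*1000)
for d in ([.019,0,0],[-.019,0,0],[0,.019,0],[0,-.019,0]): print(w2p(f,X+d))
rel([.5435,.0870,.13])
E
```

```text
[ 0.47414526 -0.19456346  0.031     ] [-16.42062087   0.95133245  -2.95219278]
[326.64737538 285.28498401]
[240.80156592 273.47927103]
[290.92562018 239.37889749]
[277.61340947 316.36392753]
t 13.1 pos [ 0.4737 -0.1976  0.0146] tool d mm [-115.5  112.5 -270.6] turn deg -0.1 width 0.0364 F [-2.8  0.4 12. ] q7 0.03
 after turn, tool d mm [-115.5  113.1 -270.3]
 tool axes world
 [[ 0.001  0.988  0.152]
 [-0.001  0.152 -0.988]
 [-1.     0.001  0.001]]
```

View pics/w8c.png

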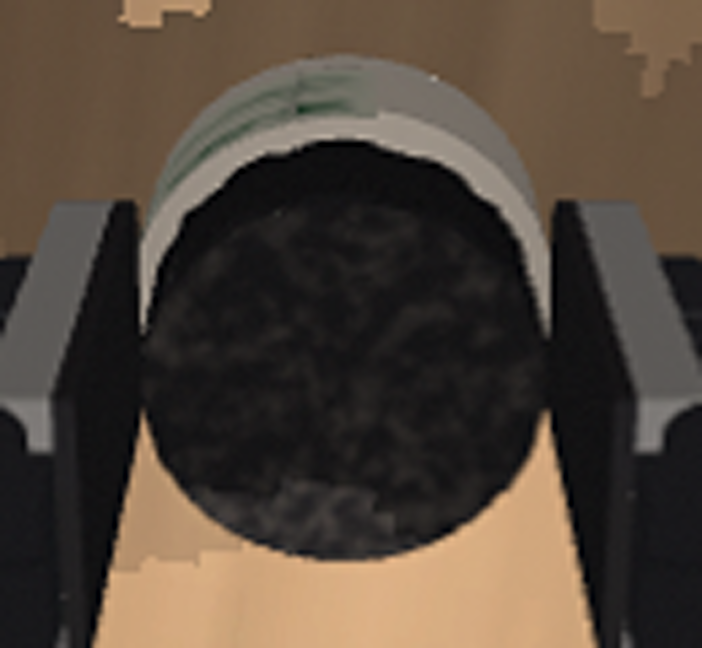

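```bash
python3 -m pendant '[[-20,0,0,0],[-40,0,0,0],[-35,10,-22,0],[-20,16,-40,0],[0,18,-44,0],[0,18,-44,0],[0,18,-44,0],[0,18,-44,0],[0,14,-32,0],[0,0,0,0],[0,0,0,0],[0,0,0,0]]'; python3 - <<'E'
from h import *
rel([.5435,.0870,.13])
f=grab_frame("wrist");  cv2.imwrite("pics/w9.png",f["img"][:,:,::-1])
E
```

```text
clock: 14.6
position: [0.5428, 0.0853, 0.1288]
tool_rot: [-0.336, 1.57, -1.755]
force: [-1.1, 0.2, -0.7]
grip_width: 0.0361
t 14.6 pos [0.5428 0.0853 0.1288] tool d mm [-1.2  1.  -1.6] turn deg -0.2 width 0.0361 F [-1.1  0.2 -0.7] q7 -0.41
 after turn, tool d mm [-1.2  1.  -1.6]
 tool axes world
 [[-0.     0.989  0.151]
 [-0.001  0.151 -0.989]
 [-1.    -0.     0.   ]]
```

View pics/w9.png

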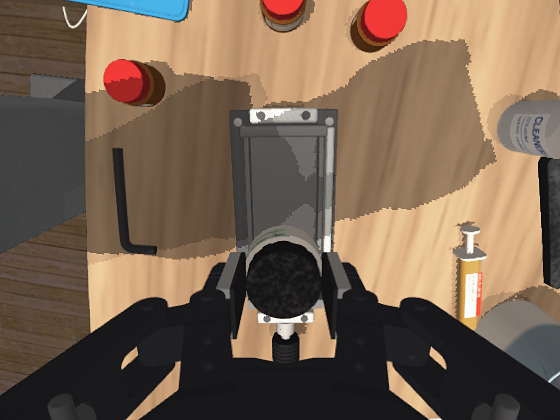

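```bash
python3 -m pendant '[[20,0.7,-1,0],[25,0,0,0],[14,0,0,0],[0,0,0,0],[0,0,0,0]]'; python3 - <<'E'
from h import *
rel([.5435,.0870,.13])
f=grab_frame("wrist");  cv2.imwrite("pics/w10.png",f["img"][:,:,::-1])
f=grab_frame("scene"); crop(f,200,300,200,290,7,"s10.png")
f=grab_frame("top"); crop(f,190,300,180,250,7,"t10.png")
E
```

```text
clock: 15.28
position: [0.5438, 0.0876, 0.0705]
tool_rot: [1.631, 1.57, 0.213]
force: [-0.2, 0.9, -0.2]
grip_width: 0.0365
t 15.28 pos [0.5438 0.0876 0.0705] tool d mm [-59.5  -0.3   0.6] turn deg -0.1 width 0.0365 F [-0.2  0.9 -0.2] q7 -0.46
 after turn, tool d mm [-59.5  -0.3   0.6]
 tool axes world
 [[ 0.001  0.988  0.152]
 [ 0.     0.152 -0.988]
 [-1.     0.001 -0.   ]]
```

View pics/w10.png

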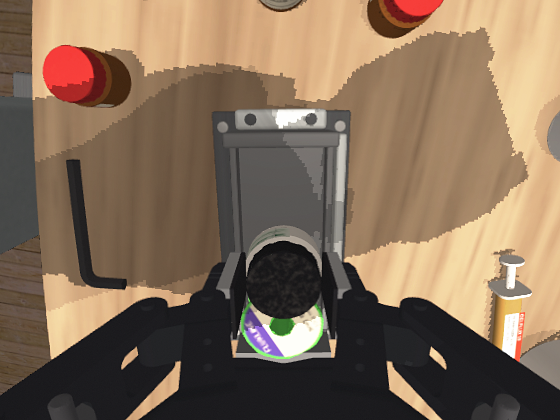

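View pics/s10.png

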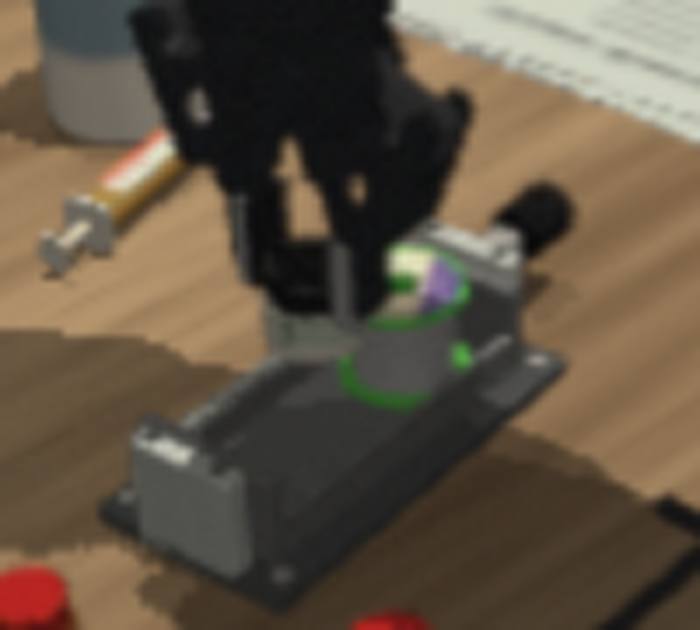

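```bash
python3 -m pendant '[[4,0,1.2,0],[10,0,0,0],[12,0,0,0],[10,0,0,0],[6,0,0,0],[0,0,0,0],[0,0,0,0]]'; python3 - <<'E'
from h import *
rel([.5435,.0870,.13])
f=grab_frame("wrist");  cv2.imwrite("pics/w11.png",f["img"][:,:,::-1])
f=grab_frame("scene"); crop(f,200,300,200,290,7,"s11.png")
E
```

```text
clock: 16.3
position: [0.5437, 0.0865, 0.0278]
tool_rot: [2.084, 1.571, 0.667]
force: [-0.9, 0.9, 0.1]
grip_width: 0.0359
t 16.3 pos [0.5437 0.0865 0.0278] tool d mm [-1.022e+02 -1.000e-01 -5.000e-01] turn deg -0.1 width 0.0359 F [-0.9  0.9  0.1] q7 -0.49
 after turn, tool d mm [-1.022e+02 -1.000e-01 -5.000e-01]
 tool axes world
 [[ 0.     0.988  0.153]
 [ 0.     0.153 -0.988]
 [-1.     0.    -0.   ]]
```

View pics/w11.png

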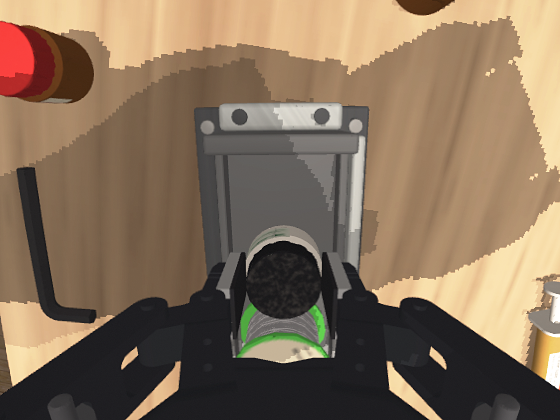

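View pics/s11.png

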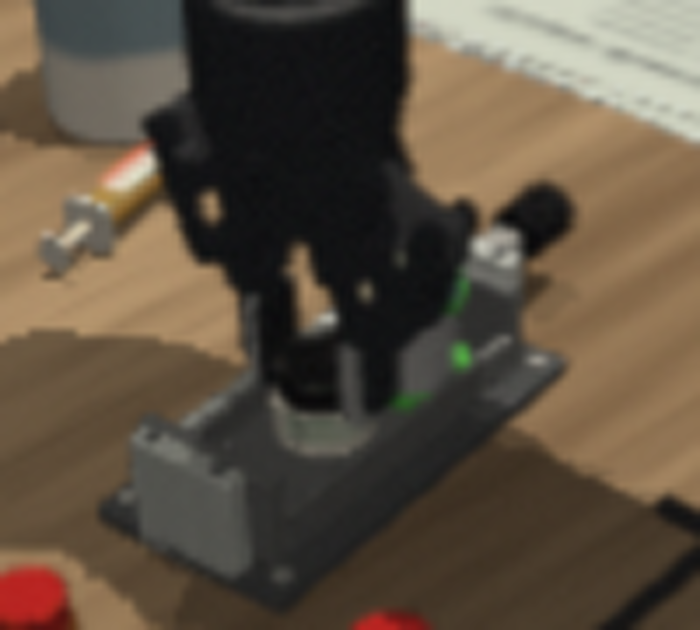

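```bash
python3 -m pendant '[[1.5,0,0,0],[0,0,0,0]]' && python3 -m pendant '[[0,0,0,0],[0,0,0,0],[0,0,0,0],[0,0,0,0]]' 0.5 && python3 -m pendant '[[-20,0,0,0],[-40,0,0,0],[-40,0,0,0],[-25,0,0,0],[0,0,0,0],[0,0,0,0]]'; python3 - <<'E'
from h import *
rel([.5075,.3037,.16])
f=grab_frame("wrist");  cv2.imwrite("pics/w12.png",f["img"][:,:,::-1])
f=grab_frame("scene"); crop(f,200,300,200,290,7,"s12.png")
E
```

```text
clock: 16.65
position: [0.5438, 0.0865, 0.0267]
tool_rot: [1.399, 1.57, -0.018]
force: [-1.9, 0.4, 8.0]
grip_width: 0.0364
clock: 17.15
position: [0.5435, 0.0864, 0.0263]
tool_rot: [-1.703, 1.571, -3.121]
force: [0.3, -0.2, 1.4]
grip_width: 0.0642
clock: 17.9
position: [0.5433, 0.0863, 0.1507]
tool_rot: [-1.365, 1.57, -2.783]
force: [-0.8, -0.4, 0.9]
grip_width: 0.0639
t 17.9 pos [0.5433 0.0863 0.1507] tool d mm [  -9.3   -2.2 -220.3] turn deg -0.1 width 0.0639 F [-0.8 -0.4  0.9] q7 -0.39
 after turn, tool d mm [  -9.3   -1.7 -220.4]
 tool axes world
 [[-0.001  0.988  0.152]
 [-0.     0.152 -0.988]
 [-1.    -0.001  0.   ]]
```

View pics/w12.png

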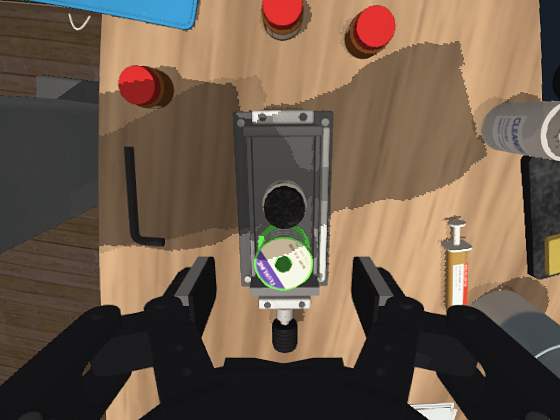

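View pics/s12.png

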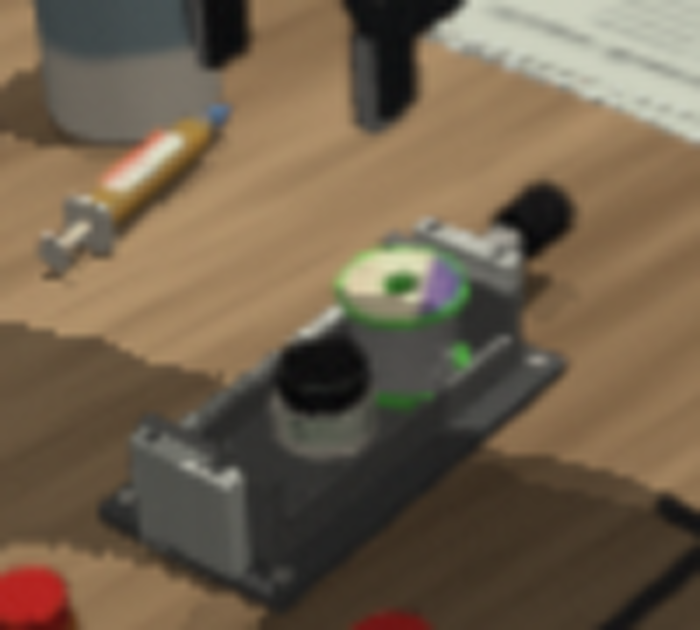

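```bash
python3 -m pendant '[[-2,0,-30,0],[-2,0,-40,0],[-2,-1,-40,0],[-2,-1,-40,0],[-1,0,-40,0],[0,0,-30,0],[0,0,0,0],[0,0,0,0],[0,0,0,0]]'; python3 - <<'E'
from h import *
rel([.5075,.3037,.16])
im=cv2.imread("pics/w12.png"); cv2.imwrite("pics/w12c.png",cv2.resize(im[100:310,220:350],None,fx=2.8*1,fy=2.8,interpolation=cv2.INTER_CUBIC))
f=grab_frame("wrist");  cv2.imwrite("pics/w13.png",f["img"][:,:,::-1])
print(w2p(f,[.5075,.3037,.041]))
E
```

```text
clock: 19.12
position: [0.5083, 0.3025, 0.16]
tool_rot: [-0.599, 1.57, -2.018]
force: [0.5, 0.2, 0.0]
grip_width: 0.0643
t 19.12 pos [0.5083 0.3025 0.16  ] tool d mm [ 0.  -0.6 -1.3] turn deg -0.2 width 0.0643 F [0.5 0.2 0. ] q7 -0.76
 after turn, tool d mm [ 0.  -0.6 -1.3]
 tool axes world
 [[-0.     0.988  0.151]
 [-0.001  0.151 -0.988]
 [-1.    -0.     0.001]]
[281.86133158 203.24954296]
```

View pics/w13.png

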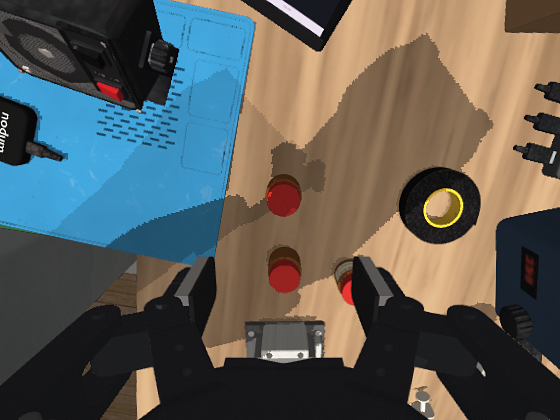

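View pics/w12c.png

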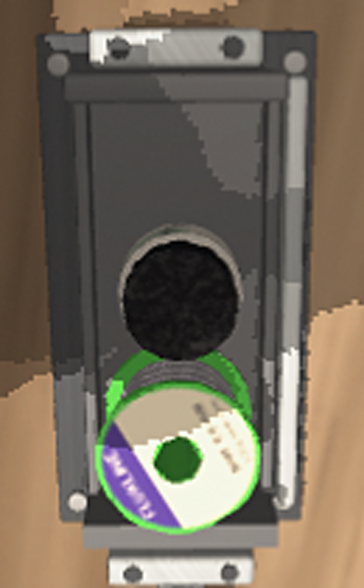

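```bash
python3 - <<'E'
from h import *
np.set_printoptions(precision=4,suppress=True)
f=grab_frame("wrist"); crop(f,240,330,150,240,6,"w13c.png")
X=p2w(f,284,198,.041); print(X); rel([X[0],X[1],.018])
print("box",p2w(f,178,70,.05),p2w(f,150,110,.05),p2w(f,178,70,.0)); print("r2",p2w(f,285,275,.041),"tape",p2w(f,400,205,.01))
E
```

```text
[0.5086 0.3086 0.041 ]
t 19.23 pos [0.5083 0.3028 0.1602] tool d mm [142.2   1.2  -5.7] turn deg -0.2 width 0.0642 F [-0.4 -1.   0.2] q7 -0.76
 after turn, tool d mm [142.2   1.2  -5.7]
 tool axes world
 [[-0.     0.988  0.151]
 [-0.     0.151 -0.988]
 [-1.    -0.     0.   ]]
box [0.4161 0.3953 0.05  ] [0.3968 0.3638 0.05  ] [0.3998 0.3998 0.    ]
r2 [0.5204 0.2381 0.041 ] tape [0.6199 0.311  0.01  ]
```

View pics/w13c.png

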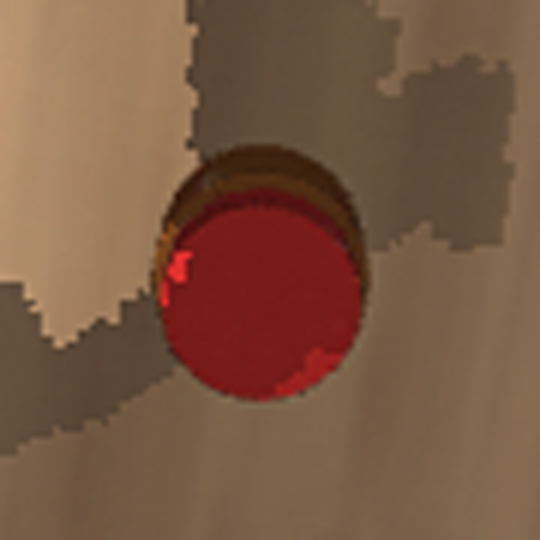

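```bash
python3 -m pendant '[[20,0.5,-2.5,0],[40,0,0,0],[40,0,0,0],[25,0,0,0],[12,0,0,0],[5,0,0,0],[0,0,0,0],[0,0,0,0]]' && python3 -m pendant '[[0,0,0,0],[0,0,0,0],[0,0,0,0],[0,0,0,0],[0,0,0,0],[0,0,0,0]]' -1 40; python3 - <<'E'
from h import *
rel([.5075,.3037,.16])
f=grab_frame("wrist");  cv2.imwrite("pics/w14.png",f["img"][:,:,::-1]);crop(f,220,350,215,335,5.4,"w14c.png")
E
```

```text
clock: 20.23
position: [0.5086, 0.3064, 0.0191]
tool_rot: [1.997, 1.57, 0.579]
force: [0.2, -0.1, -0.1]
grip_width: 0.0642
clock: 20.98
position: [0.5084, 0.3062, 0.0188]
tool_rot: [1.784, 1.57, 0.367]
force: [-0.8, -1.6, 7.4]
grip_width: 0.0306
t 20.98 pos [0.5084 0.3062 0.0188] tool d mm [-141.2   -1.2    2.3] turn deg -0.1 width 0.0306 F [-0.8 -1.6  7.4] q7 -0.86
 after turn, tool d mm [-141.2   -1.2    2.3]
 tool axes world
 [[ 0.001  0.988  0.152]
 [ 0.     0.152 -0.988]
 [-1.     0.001 -0.   ]]
```

View pics/w14c.png

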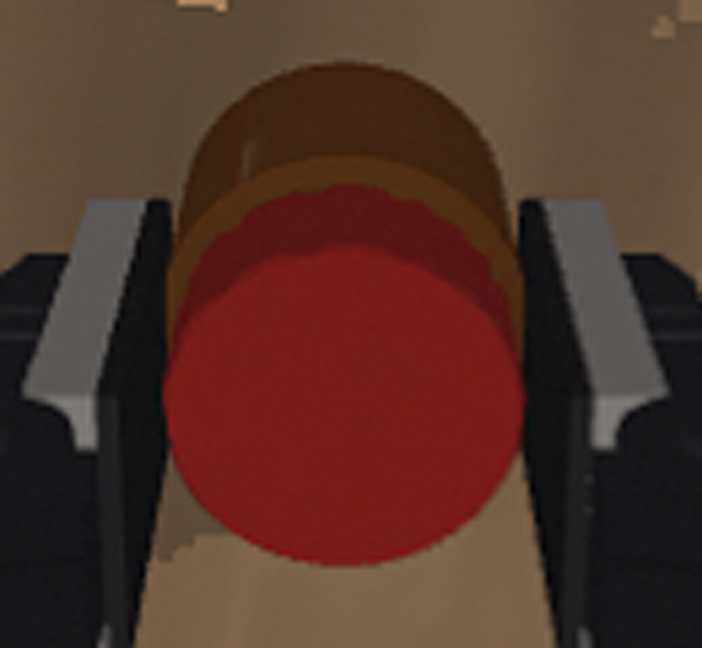

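```bash
python3 - <<'E'
from h import *
f=grab_frame("wrist"); s,p,R=st()
X=p2w(f,283.3,289.6,.041); print(X,R.T@(X-p)*1000)
rel([.5375,.1245,.14])
E
```

```text
[0.50883149 0.30752013 0.041     ] [-22.13598854   0.66747052  -1.21885218]
t 21.07 pos [0.5084 0.3062 0.0189] tool d mm [-121.2    1.1  184. ] turn deg -0.1 width 0.0302 F [-0.6 -0.7  6.8] q7 -0.86
 after turn, tool d mm [-121.2    0.7  184. ]
 tool axes world
 [[ 0.001  0.988  0.153]
 [ 0.     0.153 -0.988]
 [-1.     0.001 -0.   ]]
```

Slim jar held (offset −1.2 mm along tool z). Lift, then go over the tray.

```bash
python3 -m pendant '[[-20,0,0,0],[-45,0,0,0],[-45,0,10,0],[-11,0,35,0],[0,0,45,0],[0,1,45,0],[0,0,35,0],[0,0,15,0],[0,0,0,0],[0,0,0,0],[0,0,0,0]]'; python3 - <<'E'
from h import *
rel([.5375,.1245,.14])
f=grab_frame("wrist");  cv2.imwrite("pics/w15.png",f["img"][:,:,::-1])
f=grab_frame("scene"); crop(f,180,300,200,290,6,"s15.png")
E
```

```text
clock: 22.45
position: [0.5371, 0.1248, 0.1394]
tool_rot: [3.02, 1.57, 1.604]
force: [-0.9, 0.9, -0.5]
grip_width: 0.0304
t 22.45 pos [0.5371 0.1248 0.1394] tool d mm [-0.6  0.3  0.3] turn deg -0.0 width 0.0304 F [-0.9  0.9 -0.5] q7 -0.48
 after turn, tool d mm [-0.6  0.3  0.3]
 tool axes world
 [[-0.     0.988  0.154]
 [ 0.001  0.154 -0.988]
 [-1.     0.    -0.001]]
```

View pics/w15.png

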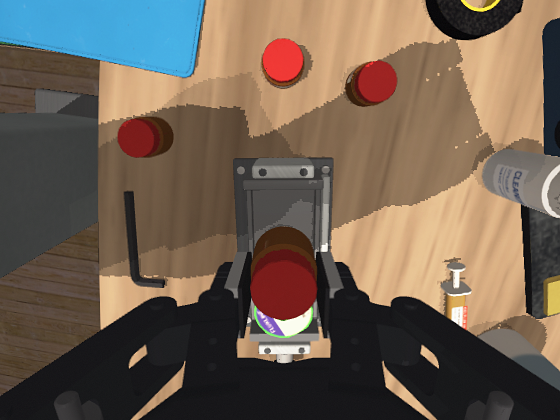

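View pics/s15.png

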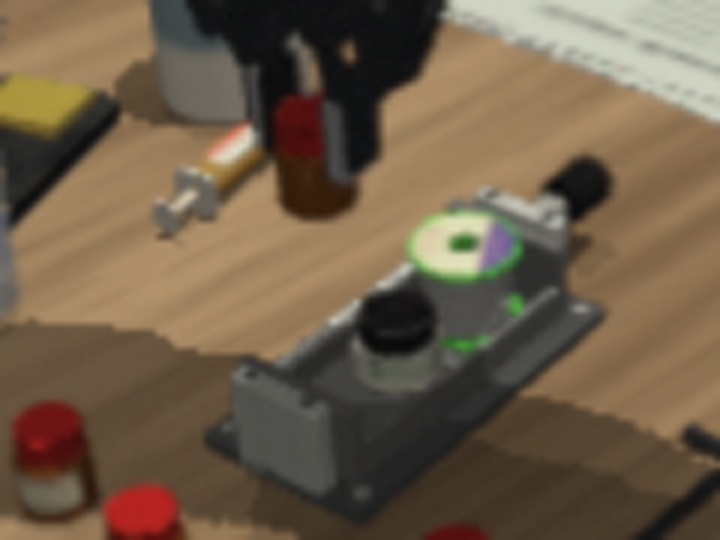

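```bash
python3 - <<'E'
from h import *
f=grab_frame("wrist"); crop(f,215,350,140,270,5,"w15c.png"); print(st()[1])
E
```

```text
[0.53719885 0.12408639 0.13925446]
```

View pics/w15c.png

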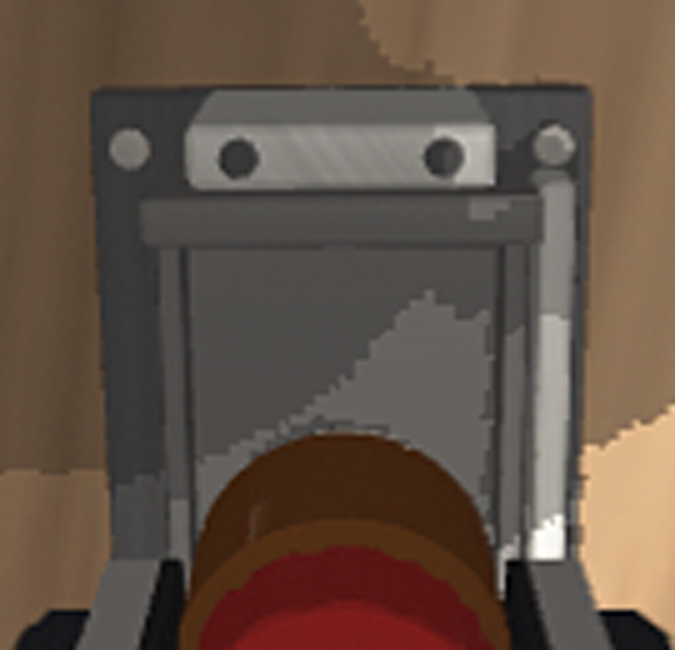

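```bash
python3 - <<'E'
from h import *
np.set_printoptions(precision=4,suppress=True)
f=grab_frame("wrist")
def a(u,v): return (215+(u+.5)/5-.5,140+(v+.5)/5-.5)
H=.044
obs=[(a(141,197),(-.0305,.072,H)),(a(542,195),(.0305,.072,H)),(a(542,242),(.0305,.064,H)),(a(144,245),(-.0305,.064,H)),
  (a(186,123),(-.023,.0835,.048)),(a(495,123),(.023,.0835,.048)),(a(92,91),(-.043,.0835,.008)),(a(592,88),(.043,.0835,.008))]
p,r=fit(f,obs); print(p[:2],np.degrees(p[2])); print(r)
cf=lambda v:np.array([[np.cos(p[2]),np.sin(p[2])],[-np.sin(p[2]),np.cos(p[2])]])@(v[:2]-p[:2])*1000
s,P,R=st(); zt=P[2]+.0222
print("slim top", cf(p2w(f,283.3,289.6,zt)),"slim bottom far edge",cf(p2w(f,*a(345,433),P[2]-.0188)),"tcp",cf(P))
E
```

```text
[0.5449 0.0796] 9.144203325867698
[[-0.5296 -0.2148]
 [ 0.6704 -0.2554]
 [ 0.3733  0.7927]
 [-0.7101  0.6251]
 [-0.5377 -0.061 ]
 [ 0.8757 -0.4079]
 [-0.7379 -0.0651]
 [ 0.6308 -0.0239]]
slim top [ 0.1313 46.4218] slim bottom far edge [ 0.3618 60.5873] tcp [-0.4992 44.9705]
```

```bash
python3 -m pendant '[[20,0,0,0],[30,0,0,0],[17,0,0,0],[0,0,0,0],[0,0,0,0]]'; python3 - <<'E'
from h import *
rel([.5371,.1241,.031])
f=grab_frame("wrist");  cv2.imwrite("pics/w16.png",f["img"][:,:,::-1])
f=grab_frame("scene"); crop(f,180,300,200,290,6,"s16.png")
E
```

```text
clock: 23.28
position: [0.5378, 0.1237, 0.0731]
tool_rot: [1.75, 1.57, 0.333]
force: [0.1, -0.3, -0.8]
grip_width: 0.0307
t 23.27 pos [0.5378 0.1237 0.0731] tool d mm [42.1 -0.7 -0.5] turn deg -0.1 width 0.0307 F [ 0.1 -0.3 -0.8] q7 -0.53
 after turn, tool d mm [42.1 -0.7 -0.5]
 tool axes world
 [[ 0.001  0.988  0.153]
 [ 0.     0.153 -0.988]
 [-1.     0.001 -0.   ]]
```

View pics/w16.png

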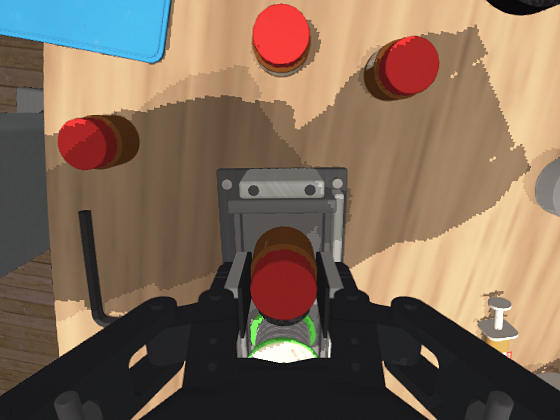

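View pics/s16.png

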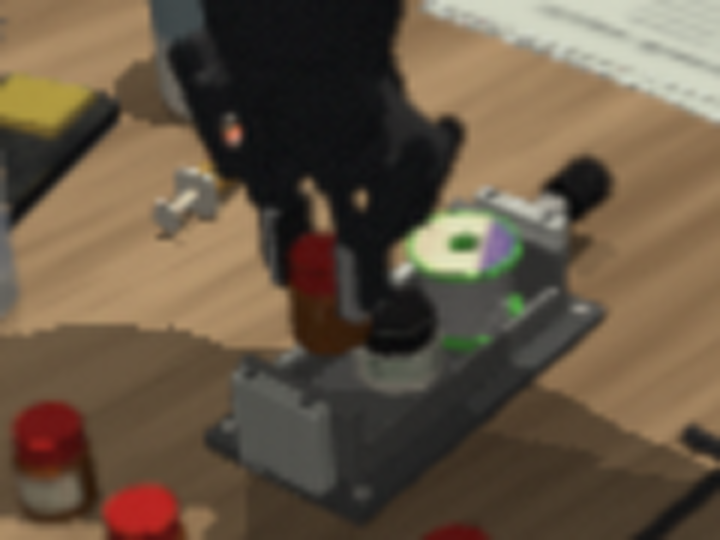

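```bash
python3 -m pendant '[[8,0,0,0],[6,0,0,0],[3,0,0,0],[0,0,0,0]]' && python3 - <<'E'
from h import *
f=grab_frame("scene"); crop(f,180,300,200,290,6,"s17.png")
rel([.5371,.1241,.031])
E
```

```text
clock: 23.88
position: [0.5372, 0.1235, 0.055]
tool_rot: [-1.62, 1.57, -3.037]
force: [-0.4, 0.1, -0.2]
grip_width: 0.0304
t 23.93 pos [0.5373 0.1235 0.0552] tool d mm [24.2 -0.1 -0.7] turn deg -0.1 width 0.0304 F [ 0.8 -0.4 -0.5] q7 -0.55
 after turn, tool d mm [24.2 -0.1 -0.7]
 tool axes world
 [[-0.     0.988  0.153]
 [-0.     0.153 -0.988]
 [-1.    -0.    -0.   ]]
```

View pics/s17.png

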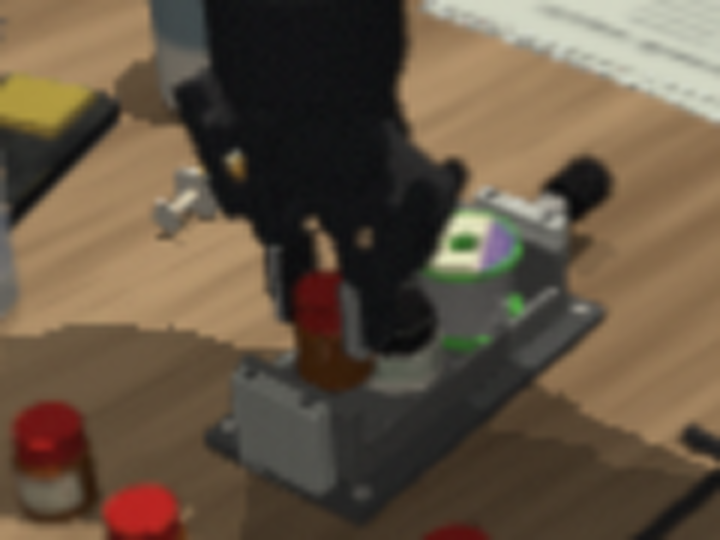

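```bash
python3 -m pendant '[[6,0,0,0],[8,0,0,0],[6,0,0,0],[2,0,0,0],[0,0,0,0]]' && python3 -m pendant '[[1.5,0,0,0],[0,0,0,0],[0,0,0,0]]' ; python3 - <<'E'
from h import *
f=grab_frame("scene"); crop(f,180,300,200,290,6,"s18.png")
rel([.5371,.1241,.031])
E
```

```text
clock: 24.55
position: [0.5373, 0.1235, 0.0331]
tool_rot: [-1.698, 1.571, -3.116]
force: [0.5, 0.2, -1.1]
grip_width: 0.0307
clock: 24.92
position: [0.5374, 0.1235, 0.0319]
tool_rot: [1.787, 1.571, 0.37]
force: [-0.2, 0.1, -0.4]
grip_width: 0.0304
t 24.98 pos [0.5374 0.1234 0.0319] tool d mm [ 0.9 -0.2 -0.7] turn deg -0.1 width 0.0304 F [-0.2 -0.1 -1. ] q7 -0.57
 after turn, tool d mm [ 0.9 -0.2 -0.7]
 tool axes world
 [[ 0.     0.988  0.152]
 [ 0.     0.152 -0.988]
 [-1.     0.    -0.   ]]
```

View pics/s18.png

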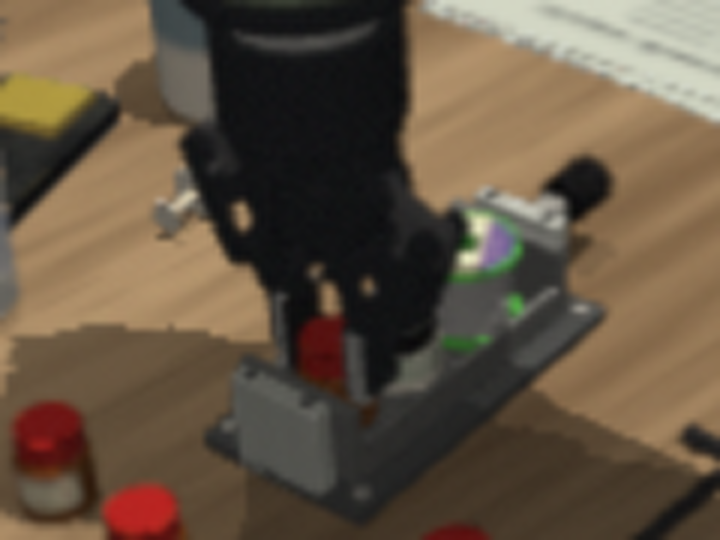

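```bash
python3 -m pendant '[[1.5,0,0,0],[0,0,0,0]]' && python3 -m pendant '[[0,0,0,0],[0,0,0,0],[0,0,0,0],[0,0,0,0]]' 0.5 && python3 -m pendant '[[-20,0,0,0],[-40,0,0,0],[-40,0,0,0],[-25,0,20,0],[0,0,35,0],[0,0,20,0],[0,0,0,0],[0,0,0,0]]'; python3 - <<'E'
from h import *
c=np.array([.5448,.0793]); ax=np.array([np.sin(np.radians(9.1)),-np.cos(np.radians(9.1))])
k=c+.1205*ax; print(k); rel([*k,.12],np.radians(9.1))
f=grab_frame("wrist");  cv2.imwrite("pics/w19.png",f["img"][:,:,::-1])
f=grab_frame("scene"); crop(f,180,300,200,290,6,"s19.png")
E
```

```text
clock: 25.22
position: [0.5376, 0.1234, 0.0308]
tool_rot: [1.169, 1.57, -0.249]
force: [-3.5, -2.0, 12.3]
grip_width: 0.0309
clock: 25.72
position: [0.5374, 0.1234, 0.0302]
tool_rot: [-2.173, 1.571, 2.693]
force: [0.1, 0.7, -0.5]
grip_width: 0.0635
clock: 26.72
position: [0.5486, 0.0501, 0.1553]
tool_rot: [-3.016, 1.57, 1.85]
force: [-0.1, 1.0, 0.3]
grip_width: 0.0641
[ 0.56385805 -0.03968336]
t 26.73 pos [0.5486 0.0501 0.1553] tool d mm [35.2  1.3 91.1] turn deg -0.3 width 0.0641 F [-0.1  1.   0.3] q7 -0.33
 after turn, tool d mm [35.2  0.8 91.1]
 tool axes world
 [[-0.     0.988  0.153]
 [ 0.     0.153 -0.988]
 [-1.    -0.    -0.   ]]
```

View pics/w19.png

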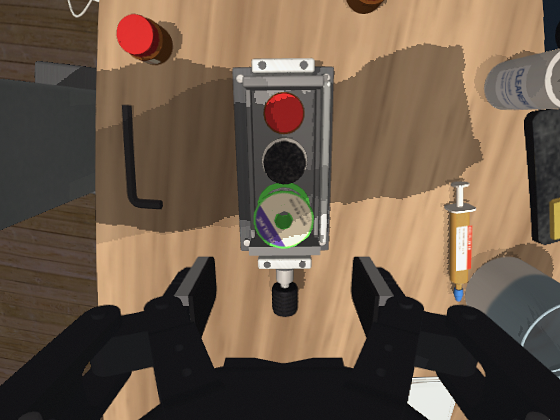

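View pics/s19.png

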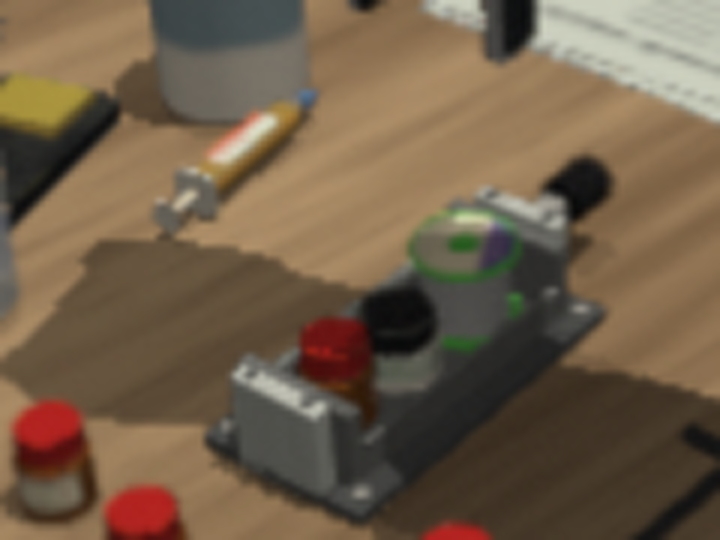

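```bash
python3 -m pendant '[[0,0.5,30,0],[0,0.5,40,0],[10,0,21,0],[30,0,0,0],[20,0,0,0],[0,0,0,-0.3],[0,0,0,0],[0,0,0,0]]'; python3 - <<'E'
from h import *
c=np.array([.5448,.0793]); ax=np.array([np.sin(np.radians(9.1)),-np.cos(np.radians(9.1))])
k=c+.1205*ax; print(k); rel([*k,.014],np.radians(9.1))
f=grab_frame("wrist");  cv2.imwrite("pics/w20.png",f["img"][:,:,::-1]); print(w2p(f,[*k,.045]))
E
```

```text
clock: 27.82
position: [0.5641, -0.0403, 0.0961]
tool_rot: [1.409, 1.57, -0.003]
force: [0.3, 0.4, 1.7]
grip_width: 0.0641
[ 0.56385805 -0.03968336]
t 27.82 pos [ 0.5641 -0.0403  0.0961] tool d mm [82.1 -0.3 -0.6] turn deg -0.0 width 0.0641 F [0.3 0.4 1.7] q7 -0.2
 after turn, tool d mm [82.1 -0.3 -0.6]
 tool axes world
 [[ 0.001  0.987  0.158]
 [-0.     0.158 -0.987]
 [-1.     0.001  0.   ]]
[281.94004846 231.69295889]
```

View pics/w20.png

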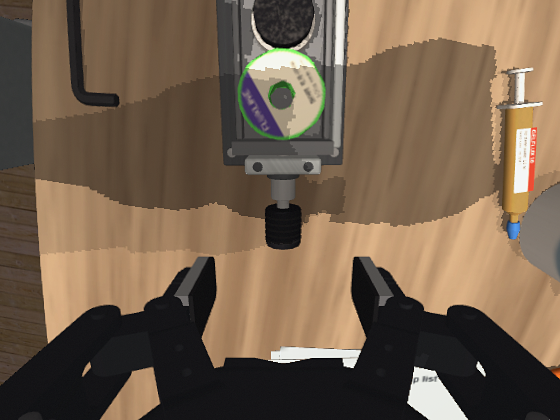

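```bash
python3 - <<'E'
from h import *
f=grab_frame("wrist"); crop(f,240,330,140,260,5,"w20c.png")
c=np.array([.5448,.0793]); ax=np.array([np.sin(np.radians(9.1)),-np.cos(np.radians(9.1))])
for d,z in [(.1075,.045),(.1335,.045),(.1335,.033),(.0835,.048)]: print(d,z,w2p(f,[*(c+d*ax),z]))
E
```

```text
0.1075 0.045 [282.02592579 212.07691636]
0.1335 0.045 [282.08754284 250.39188949]
0.1335 0.033 [282.13183027 243.4463704 ]
0.0835 0.048 [281.95266286 175.02966447]
```

View pics/w20c.png

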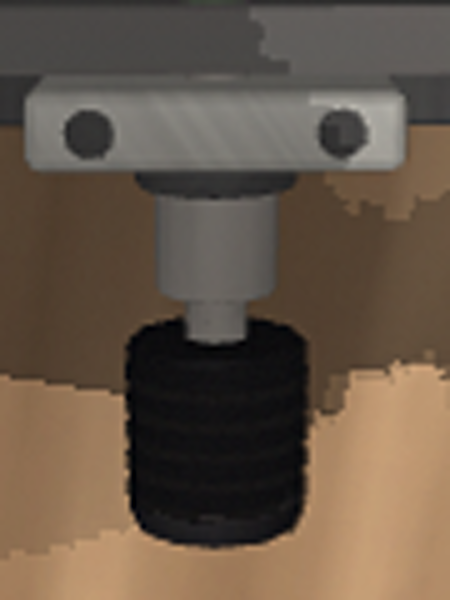

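```bash
python3 -m pendant '[[20,0,-1,0],[30,0,0,0],[20,0,0,0],[9,0,0,0],[3,0,0,0],[0,0,0,0],[0,0,0,0]]' && python3 -m pendant '[[0,0,0,0],[0,0,0,0],[0,0,0,0],[0,0,0,0],[0,0,0,0],[0,0,0,0]]' -1 60; python3 - <<'E'
from h import *
rel([.5639,-.0397,.014],np.radians(9.1))
f=grab_frame("wrist");  cv2.imwrite("pics/w21.png",f["img"][:,:,::-1])
f=grab_frame("scene"); crop(f,200,320,190,280,6,"s21.png")
E
```

```text
clock: 28.8
position: [0.5639, -0.0395, 0.0139]
tool_rot: [1.397, 1.57, -0.016]
force: [0.9, 0.7, -0.4]
grip_width: 0.0641
clock: 29.55
position: [0.5638, -0.0395, 0.0137]
tool_rot: [1.282, 1.57, -0.13]
force: [-0.7, -0.7, 6.1]
grip_width: 0.0228
t 29.55 pos [ 0.5638 -0.0395  0.0137] tool d mm [-0.3  0.1  0.2] turn deg -0.0 width 0.0228 F [-0.7 -0.7  6.1] q7 -0.27
 after turn, tool d mm [-0.3  0.1  0.2]
 tool axes world
 [[ 0.001  0.987  0.158]
 [-0.     0.158 -0.987]
 [-1.     0.001  0.   ]]
```

View pics/w21.png

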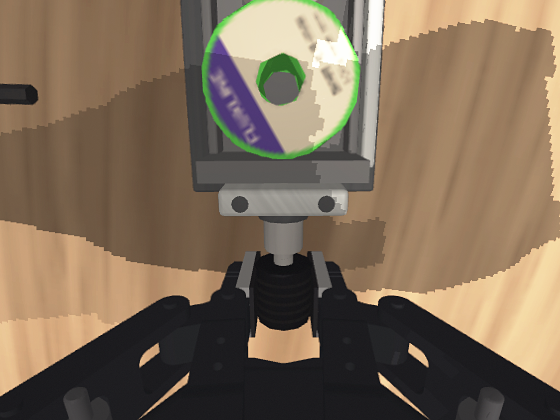

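View pics/s21.png

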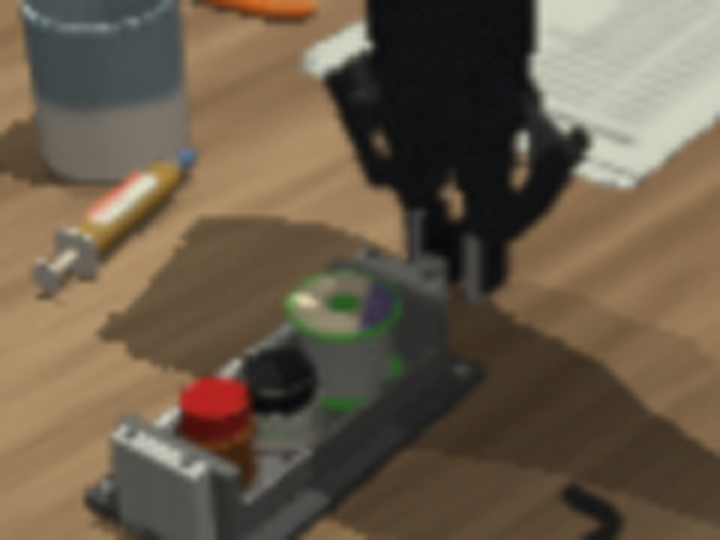

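```bash
python3 -m pendant '[[0,0,2,0],[0,0,3,0],[0,0,3,0],[0,0,2,0],[0,0,0,0],[0,0,0,0]]'; python3 -m pendant '[[0,0,2,0],[0,0,1,0],[0,0,1,0],[0,0,0,0],[0,0,0,0]]'; python3 - <<'E'
from h import *
rel([.5639,-.0397,.014],np.radians(9.1))
f=grab_frame("wrist");  cv2.imwrite("pics/w22.png",f["img"][:,:,::-1])
E
```

```text
clock: 30.4
position: [0.5652, -0.0478, 0.0137]
tool_rot: [2.761, 1.569, 1.349]
force: [-3.1, 7.9, 7.2]
grip_width: 0.0225
clock: 31.02
position: [0.5657, -0.0516, 0.0136]
tool_rot: [2.856, 1.569, 1.445]
force: [-3.7, 9.1, 8.0]
grip_width: 0.0227
t 31.02 pos [ 0.5657 -0.0516  0.0136] tool d mm [ -0.3   0.1 -12. ] turn deg 0.1 width 0.0227 F [-3.7  9.1  8. ] q7 -0.24
 after turn, tool d mm [ -0.3   0.1 -12. ]
 tool axes world
 [[ 0.     0.987  0.159]
 [ 0.002  0.159 -0.987]
 [-1.     0.    -0.002]]
```

View pics/w22.png

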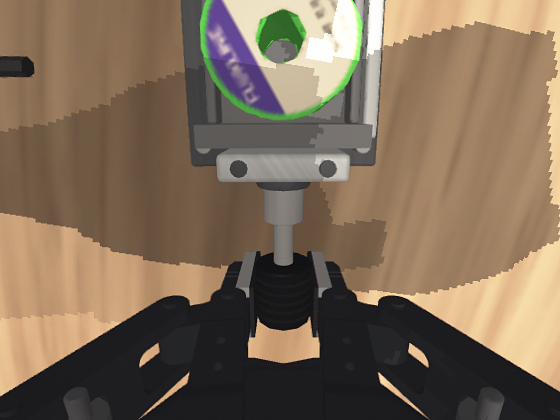

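```bash
python3 -m pendant '[[0,0,1,0],[0,0,0,0],[0,0,0,0]]'; python3 -m pendant '[[0,0,1,0],[0,0,0,0],[0,0,0,0]]';  python3 -m pendant '[[0,0,1,0],[0,0,0,0],[0,0,0,0]]'
```

```text
clock: 31.45
position: [0.5659, -0.0525, 0.0137]
tool_rot: [2.833, 1.569, 1.422]
force: [-3.7, 9.2, 6.8]
grip_width: 0.0223
clock: 31.82
position: [0.566, -0.0534, 0.0136]
tool_rot: [2.887, 1.569, 1.476]
force: [-4.1, 10.6, 8.5]
grip_width: 0.0223
clock: 32.2
position: [0.566, -0.0534, 0.0136]
tool_rot: [3.005, 1.568, 1.595]
force: [-5.1, 13.7, 9.2]
grip_width: 0.0227
```

```bash
python3 -m pendant '[[0,0,1,0],[0,0,0,0],[0,0,0,0],[0,0,0,0]]'; python3 - <<'E'
from h import *
rel([.5639,-.0397,.014],np.radians(9.1))
f=grab_frame("wrist");  cv2.imwrite("pics/w23.png",f["img"][:,:,::-1])
f=grab_frame("scene"); crop(f,180,320,190,290,5,"s23.png")
f=grab_frame("top"); crop(f,150,300,180,270,5,"t23.png")
E
```

```text
clock: 32.7
position: [0.5661, -0.0534, 0.0136]
tool_rot: [3.044, 1.567, 1.634]
force: [-7.5, 19.0, 10.2]
grip_width: 0.0224
t 32.7 pos [ 0.5661 -0.0534  0.0136] tool d mm [ -0.3   0.1 -13.9] turn deg 0.1 width 0.0224 F [-7.5 19.  10.2] q7 -0.23
 after turn, tool d mm [ -0.3   0.  -13.9]
 tool axes world
 [[-0.     0.987  0.16 ]
 [ 0.004  0.16  -0.987]
 [-1.     0.    -0.004]]
```

View pics/w23.png

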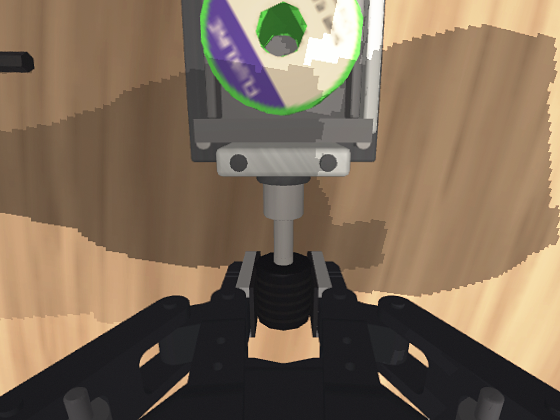

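View pics/s23.png

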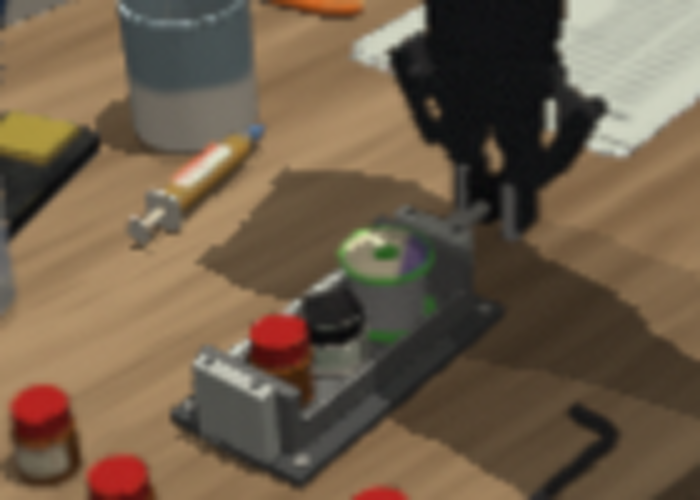

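View pics/t23.png

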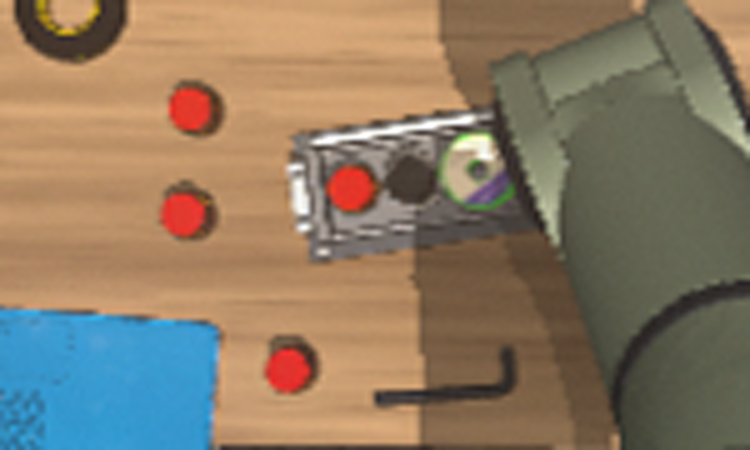

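Everything is in place: the three items stand in the tray, the plunger is held at its stop, and the other things haven't moved. Handing in.

```bash
python3 - <<'E'
from workcell import job_done
print(job_done())
E
```

```text
the job is handed in; nothing more can be done
None
```

The job is done and handed in at about 33 s. The spool, the low jar and the slim jar (the red-lidded one farthest left) stand upright in one row in the locked tray. I then pulled the plunger knob back and am holding it there with a 60 N grip.

- **Plunger:** The hand moved about 14.1 mm, against a 14 mm travel. It then stopped moving while the pull rose from about 10 N to 20 N, so the knob is against its stop. The wrist picture showed no slip of the knob in the fingers. I could not see the pin itself clear of the hole.
- **Tray and items:** The last scene and top pictures show the tray still in its cradle with all three items upright. I felt each one reach the floor as I set it down. In the top picture the arm hides the plunger end of the tray, but the other two cameras show it.
- **Other things on the table:** The three other red jars, the tape ring and the hex key looked unmoved in the last pictures. The braid reel and the tall jar were out of view in those, but I did not go near either.
- **Disagreements:** My camera estimates of positions differed from each other by up to about 3 mm, within the 9 mm to spare in the tray. The finger opening read about 1.5 mm less than the true size on each object.

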